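Run a batch of couplings through the tip stand

ROBOT

A 6-joint arm with a two-finger parallel gripper is mounted at the origin on a cart in front of the work surface, level with it; the furniture and walls round the work are solid. World frame = base frame: x ahead of the robot, y to its left, z up, the work surface at z = 0. Lengths are in mm, angles in rad, forces in N, time in s.
With the tool pointing down it reaches from about 350 to 975 mm from the base axis. Payload 7.1 kg.
Tool frame: the origin (TCP) lies at the very end of the fingers, on their centre line; the grasp point (between the pads) lies 19 mm behind it (ctrl.grip_depth is the distance from the TCP to the grasp point, in mm); x points along the fingers, z is the direction in which the jaws open and shut, and the axes are right-handed (so a half turn about x gives the same grasp; the last joint's range is limited). The gripper opens to 88 mm and grips with 3 to 60 N. Pads are 20 mm wide; open, the fingers measure 115 mm over their backs; the gripper's body (75 mm by 178 mm) begins 61 mm behind the grasp point.
Start: joints at [1.226, 0.423, 1.63, -0, 1.089, -0.019], TCP at [200.01, 592.116, 222.675] pointing down, gripper open.
Joint ranges: [-3, 3], [-0.9, 2.11], [0.09, 2.58], [-1.31, 4.45], [0.11, 2.69], [-2.54, 2.54]. Speed limits (rad/s): [2.39, 2.39, 3.01, 3.14, 3.14, 3.14].

INTERFACE

Orientations are given as a rotation vector (axis times angle).
In Python, from workcell import ctrl gives the robot as it stands. The module is installed in compiled form; this text tells all that it offers.
- The arm moves only by the tool send_rows, never from a script. Its argument "rows" is a list of rows, each a list of 4 numbers: the shift along the tool's x, y, z in mm, then the turn about the tool's x in rad. In form: [[x, y, z, turn], ...]. A call has 1 to 10 rows; each row shifts and turns the pose as measured when the row begins, along the tool's axes as they then stand; what a row does not reach is not made up. A row lasts 1/12 s, in which the tool goes at most 41.7 mm and 7.16 degrees, less where a joint would pass 70% of its speed; a pose out of reach is approached as far as the arm can. A call with a gripper value outside its range is refused whole. "fingers" is the opening, from 0 (shut) to 1 (fully open), set as the call begins (left out, the last holds). The fingers move at their own pace and stop on an object; the grip force is fixed at half the most. Time passes only in rows, so rows that do not move let the fingers close. It gives the time, the measured TCP pose, the force and the opening at its end, in the units of the state.
- ctrl.get_obs(): the state, without advancing time (a new reading comes with each control period).
- ctrl.get_image(name): name is "scene" or "top" or "wrist"; returns a dict with "img" (480x640x3 uint8, red, green, blue), "depth" (480x640 float32, mm along the optical axis (not along the pixel's ray), 0 where there is no reading), "mtx" (3x3 intrinsics, pixels), "world_from_camera" (4x4, takes a point from camera to world coordinates). Camera axes: x right, y down, z forward; pixel columns grow to the right and rows downward; lengths in mm; the calibration is good to about 2 mm. A picture is of the moment at which its call begins.
- ctrl.close_job(): hands the job in, once; it reports no verdict.
The state is a dict: "t": time; "qpos": joint angles; "qvel": joint speeds; "joint_torque": joint torques, N m; "ee_pos": TCP position; "orientation": TCP orientation; "ft_force": force on the tool from outside, world axes, zero at the start; "moment": the same for the moment, N m; "width": finger opening in mm.
Only numpy, scipy, OpenCV 4.12 (cv2) and the standard library are available. Lean on these libraries where they do the work, as an engineer would, in place of code of your own. Each camera call takes 0.05 s, during which the arm holds its last target.

TASK

Set each of the two or three white couplings with notched crowns that stand on the clear green bench in front and to the left of the tip stand (not the white plugs with black leads behind it) onto the stand's steel tray while its yellow gate bar is shut and the tray is latched. Then unlatch the tray with the black wing knob, without knocking the orange guard panel beside it, swing the gate bar fully open to its stop, and tip the tray by its red handle so that the couplings slide into the blue bin. Finally let the tray fully down, turn the wing knob back to latched and swing the gate bar fully shut, leaving the other things on the bench where they are.

Things in the scene. Friction and masses are not known exactly. Their poses are not given: they have to be found in the camera images.
- tip_stand: Grey fixed stand. Origin on the bench (z = 0) under the middle of the tray's hinge; x along the hinge, away from the robot; y the way the tray tips (left, over the blue bin). Base x -86 to 86, y -99 to -7 mm, 8 mm thick, with a wing under the knob to y -175; hinge cheeks at x +-78, y -20 to 14, 84 mm high; gate pivot at (100, 16), 104 mm high; open-gate stop post at (71, 134), 100 mm high.
- tray_floor (a point): Centre of the tray's inner floor, top face (stand frame 0, -48, 75 mm when down); axes as the stand's while down. Smooth steel, inside 130 mm along x, 109 mm along y; walls 14 mm high at both x sides and the rear (-y); the front (+y) is open and closed only by the shut gate bar. Three couplings fit in a row along x, 40 mm apart.
- tray_handle (a point): Middle of the tray's red handle: a round bar 10 mm thick, parallel to the stand's x axis, 60 mm long between its two brackets (stand frame -35, -142, 85 mm when down), 142 mm behind the hinge, 40 mm behind the tray's rear wall and 85 mm over the bench while the tray is down. Free all round: pinch it from above; it may turn between the fingers.
- tip_tray (a joint): Tilt of the tray in rad about the stand's x axis through (0, 0, 75 mm): 0 = down on its rests, grows as the handle is lifted towards +y, stop at 0.95. It weighs about 0.3 kg and falls back when let go. While the wing knob is latched its blade holds the tray down.
- wing_knob (a joint): Angle of the black wing knob in rad about its vertical axis: 0 = latched (wings and latch blade along the stand's y, the blade over an ear of the tray); grows counter-clockwise seen from above; stop at 1.4 = fully unlatched; the blade is clear of the ear from about 1.0. Turns at 0.06 N m and stays where it is left.
- knob_grip (a point): On the knob's axis at the height to grip, 108 mm over the bench (stand frame 45, -150). The wing is a flat bar 8 mm thick, 56 mm tip to tip (the knob's own y axis, turning with it), from 95 mm over the bench to 119 mm at the tips, 111 mm in the middle. Latch blade below: 40 mm long, top 84 mm over the bench.
- guard_panel: Orange upright panel fixed beside the knob, 4 mm thick (its x), 66 mm long (its y), top 112 mm over the bench; origin mid lower edge. Its face is 34 mm from the knob's axis, so the wing tips pass it by 6 mm: open the fingers only a little there. It must not be struck or pressed (over 10 N).
- gate_bar (a joint): Angle of the yellow gate bar in rad about the vertical pivot at the stand's (100, 16) mm: 0 = shut (bar along the stand's -x, across the tray's mouth), grows as its free end swings towards the stand's +y over the bin (clockwise from above), stop at 1.25 = open. About 0.7 N moves the free end; it stays where it is left.
- gate_pin (a point): On the upright steel push pin at the bar's free end, 190 mm from the pivot; pin 10 mm thick (13 mm cap), from 97 to 137 mm over the bench; this point is 120 mm over the bench. The bar is 8 mm thick, 14 mm high, 83 to 97 mm over the bench.
- bin_floor (a point): Centre of the blue bin's inner floor (stand frame: 0, 59, 4 mm), axes as the stand's. Bin fixed to the stand, inside 142 x 122 mm (x, y), rim 50 mm over the bench.
- coupling_a: White coupling shaped like a turned post with a notched crown, 33 mm in diameter, 46 mm tall, 62 g, upright at the start; origin at the centre of its underside, z axis up along it. May be absent (None from the start).
- coupling_b: White coupling shaped like a turned post with a notched crown, 33 mm in diameter, 46 mm tall, 62 g, upright at the start; origin at the centre of its underside, z axis up along it. May be absent (None from the start).
- coupling_c: White coupling shaped like a turned post with a notched crown, 33 mm in diameter, 46 mm tall, 62 g, upright at the start; origin at the centre of its underside, z axis up along it. May be absent (None from the start).
- adapter_near: Black adapter box, 44 x 91 x 26 mm, left of the stand; bystander; origin at the centre of its underside.
- clicker: White hand counter with a black top button plate, lying flat, 72 x 44 x 20 mm, in front of the bin; bystander; origin at the centre of its underside.
Things that resemble listed ones, but are neither listed nor needed, are in the scene too. What is shaped like the coupling_c but brown is not meant.

How it is judged (in metres and radians):
On the way, in this order (a step that is already met when the one before it is completed fails the run):
1. every coupling present is on the tray, with the gate shut and the tray latched and down (x of coupling_a in the frame of tray_floor between -0.066 and 0.066 m and y of coupling_a in the frame of tray_floor between -0.062 and 0.062 m and z of coupling_a in the frame of tray_floor between -0.01 and 0.03 m and x of coupling_b in the frame of tray_floor between -0.066 and 0.066 m and y of coupling_b in the frame of tray_floor between -0.062 and 0.062 m and z of coupling_b in the frame of tray_floor between -0.01 and 0.03 m and x of coupling_c in the frame of tray_floor between -0.066 and 0.066 m and y of coupling_c in the frame of tray_floor between -0.062 and 0.062 m and z of coupling_c in the frame of tray_floor between -0.01 and 0.03 m and value of joint gate_bar below 0.15 rad and value of joint wing_knob below 0.3 rad and value of joint tip_tray below 0.06 rad), for 0.2 s.
2. wing knob unlatched (over 1.1 rad) and gate bar open at its stop (over 1.15 rad) (value of joint wing_knob above 1.1 rad and value of joint gate_bar above 1.15 rad), for 0.2 s.
3. tray tipped past 0.6 rad with the gate open (value of joint tip_tray above 0.6 rad and value of joint gate_bar above 1 rad), for 0.2 s.
At the end, for the whole second after the job is handed in: Every coupling present lies settled (under 0.15 m/s) in the blue bin (origin within its inner walls, less than 55 mm over its floor), the tray is down (under 0.05 rad), the wing knob latched (under 0.25 rad) and the gate bar shut (under 0.12 rad) (x of coupling_a in the frame of bin_floor between -0.071 and 0.071 m and y of coupling_a in the frame of bin_floor between -0.061 and 0.061 m and z of coupling_a in the frame of bin_floor between -0.01 and 0.055 m and linear speed of each of coupling_a, coupling_b, coupling_c below 0.15 m/s and x of coupling_b in the frame of bin_floor between -0.071 and 0.071 m and y of coupling_b in the frame of bin_floor between -0.061 and 0.061 m and z of coupling_b in the frame of bin_floor between -0.01 and 0.055 m and x of coupling_c in the frame of bin_floor between -0.071 and 0.071 m and y of coupling_c in the frame of bin_floor between -0.061 and 0.061 m and z of coupling_c in the frame of bin_floor between -0.01 and 0.055 m and value of joint tip_tray below 0.05 rad and value of joint wing_knob below 0.25 rad and value of joint gate_bar below 0.12 rad); the robot touches nothing.
It fails at once if the orange guard panel is struck or pressed with over 10 N (contact force between any of the fingers, the arm and guard_panel above 10 N).
It fails at once if the adapter box or the hand counter is moved more than 40 mm (distance of any of adapter_near, clicker from where it was at the start of the episode above 0.04 m).
Of coupling_a, coupling_b, coupling_c only 2 to 3 are there at a start; the rules pass over those that are not, and their reading is None.
At some moment in a run one of coupling_a, coupling_b, coupling_c may be knocked a few centimetres aside while the robot is not near it.
Once in a run the grip may slacken for a moment while it holds something.
It also fails if it takes over 210 s, if anything falls off the work surface, if the arm or the gripper's body presses on something with over 40 N, if the wrist force passes 120 N, or if a joint passes its speed limit or range.

## Working session

There is one attempt and no reset: what is moved stays moved. The work goes in short steps, Python scripts to look and compute and a tool call to move; the robot and the scene stay as the last step left them, time stands still between calls to the robot, and variables do not carry over. Pictures are saved under pics/ and viewed, and the job is handed in when it is done.

Besides the shell and the picture viewer there is one more tool, called after ">>>" as a command line: name --pt "numbers of a row" for each row, then --argument value for the rest. send_rows: Moves the arm, as the interface text tells. Its arguments: {"type":"object","properties":{"rows":{"type":"array"},"fingers":{"type":"number"}},"required":["rows"]}

```bash
mkdir -p pics; python3 - <<'E'
from workcell import ctrl
import cv2
o=ctrl.get_obs(); print(o)
for n in ("scene","top","wrist"):
    d=ctrl.get_image(n); cv2.imwrite(f"pics/{n}0.png",d["img"][:,:,::-1]); print(n,d["mtx"],d["world_from_camera"].round(3))
E
```

```text
{'t': 0.0, 'qpos': array([ 1.22598881e+00,  4.23815051e-01,  1.63062352e+00, -8.57185617e-06,
        1.08858622e+00, -1.90044528e-02]), 'qvel': array([ 0.00040524, -0.00091763,  0.00024524,  0.00035103, -0.00028345,
        0.00104824]), 'joint_torque': array([ 1.83709839e-03, -5.44591033e+01, -2.73692322e+01,  6.45518862e-02,
        2.24776292e-02, -1.39818740e-04]), 'ee_pos': array([199.85065799, 591.64502101, 221.94390877]), 'orientation': array([-0.96677872,  1.34710201,  0.96542166]), 'ft_force': array([-0.22186695,  0.74149869, -1.21233738]), 'moment': array([ 0.00948741,  0.04638009, -0.03367422]), 'width': 87.88434407252575}
scene [[597.72312278   0.         319.14237369]
 [  0.         597.72312278 241.62403203]
 [  0.           0.           1.        ]] [[ 6.12000e-01 -4.84000e-01  6.26000e-01 -1.11452e+02]
 [-7.91000e-01 -3.68000e-01  4.89000e-01 -3.84486e+02]
 [-7.00000e-03 -7.94000e-01 -6.08000e-01  7.33977e+02]
 [ 0.00000e+00  0.00000e+00  0.00000e+00  1.00000e+00]]
top [[574.26100466   0.         320.70579846]
 [  0.         574.26100466 233.45221023]
 [  0.           0.           1.        ]] [[-1.60000e-02 -9.98000e-01  5.80000e-02  4.80902e+02]
 [-1.00000e+00  1.50000e-02 -2.70000e-02  1.48768e+02]
 [ 2.60000e-02 -5.90000e-02 -9.98000e-01  1.18361e+03]
 [ 0.00000e+00  0.00000e+00  0.00000e+00  1.00000e+00]]
wrist [[396.73097592   0.         318.93233219]
 [  0.         396.73097592 242.41114442]
 [  0.           0.           1.        ]] [[ 3.19000e-01  9.19000e-01  2.29000e-01  1.36608e+02]
 [ 9.48000e-01 -3.10000e-01 -7.80000e-02  6.13028e+02]
 [-1.00000e-03  2.42000e-01 -9.70000e-01  3.83568e+02]
 [ 0.00000e+00  0.00000e+00  0.00000e+00  1.00000e+00]]
```

View pics/top0.png

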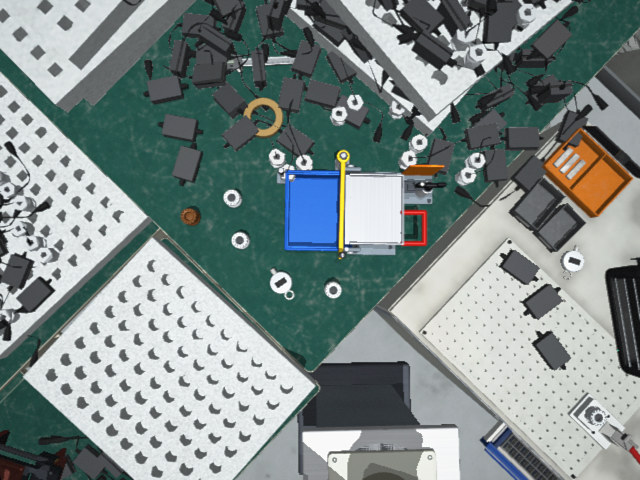

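View pics/scene0.png

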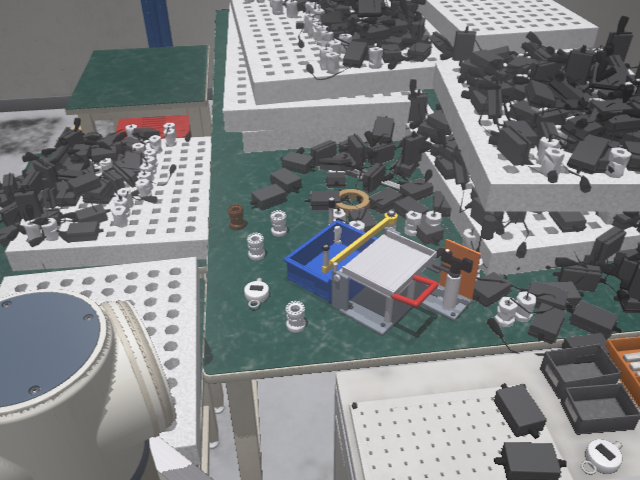

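View pics/wrist0.png

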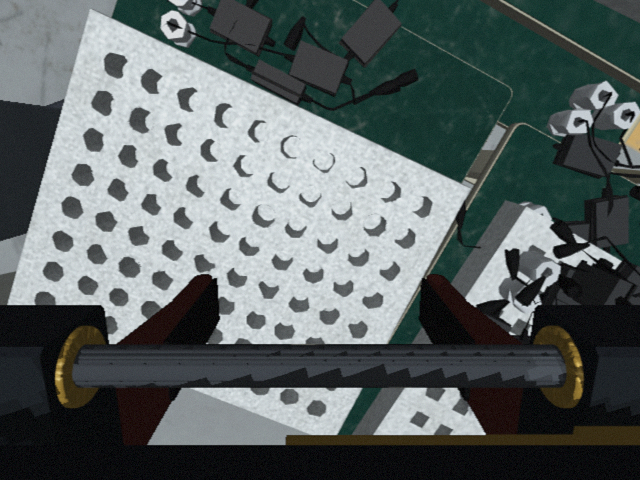

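```bash
cat > h.py <<'E'
from workcell import ctrl
import cv2, numpy as np
def grab(n):
    d=ctrl.get_image(n); return d
def crop(d,u0,v0,u1,v1,s,name):
    im=cv2.resize(d["img"][v0:v1,u0:u1,::-1],None,fx=s,fy=s,interpolation=cv2.INTER_CUBIC); cv2.imwrite("pics/"+name+".png",im)
def ray(d,u,v):
    M=d["world_from_camera"]; r=M[:3,:3]@np.linalg.solve(d["mtx"],[u,v,1.]); return M[:3,3],r
def onplane(d,u,v,z):
    c,r=ray(d,u,v); return c+r*(z-c[2])/r[2]
def bydepth(d,u,v):
    c,r=ray(d,u,v); return c+r*d["depth"][int(round(v)),int(round(u))]
def proj(d,p):
    M=np.linalg.inv(d["world_from_camera"]); q=M[:3,:3]@np.asarray(p,float)+M[:3,3]; q=d["mtx"]@q; return q[:2]/q[2]
def tri(obs):
    A=np.zeros((3,3));b=np.zeros(3)
    for d,u,v in obs:
        c,r=ray(d,u,v); r=r/np.linalg.norm(r);P=np.eye(3)-np.outer(r,r);A+=P;b+=P@c
    return np.linalg.solve(A,b)
E
python3 - <<'E'
from h import *
t=grab("top"); s=grab("scene")
np.save("top0.npy",t,allow_pickle=True)
crop(t,170,140,350,310,4,"topL"); crop(t,270,140,460,270,4,"topS"); crop(s,210,180,500,350,2.7,"sceneL")
for u,v in [(232,198),(240,240),(333,289),(190,215),(187,163),(281,282),(277,157),(304,162),(343,155),(427,228)]: print(u,v,bydepth(t,u,v).round(1))
E
```

```text
232 198 [621.3 293.3  39.3]
240 240 [537.3 278.4  36. ]
333 289 [436.7  94.5  33.8]
190 215 [588.8 377.4  35.9]
187 163 [695.4 385.2  25.4]
281 282 [452.  198.6  18.8]
277 157 [703.  202.6  39.1]
304 162 [689.7 148.6  52.6]
343 155 [692.1  74.5 107.6]
427 228 [ 5.582e+02 -1.048e+02 -4.000e-01]
```

View pics/topL.png

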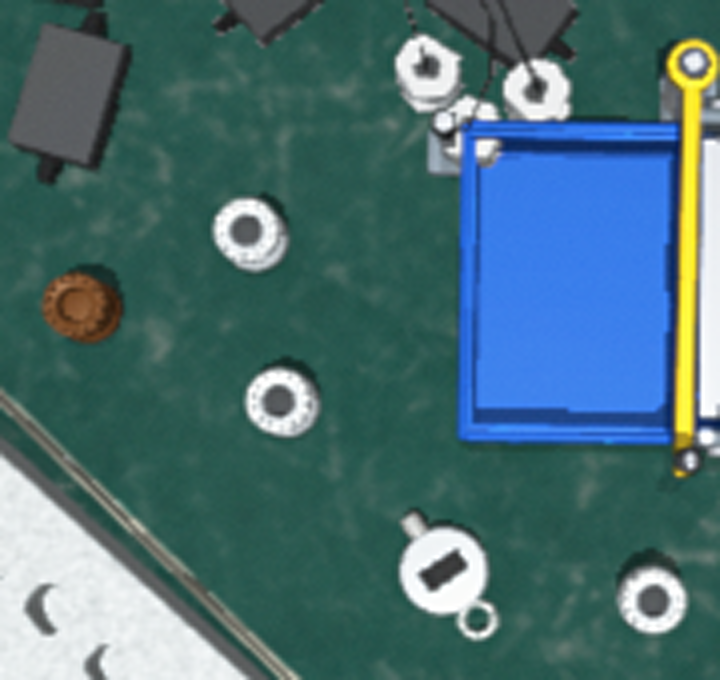

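View pics/topS.png

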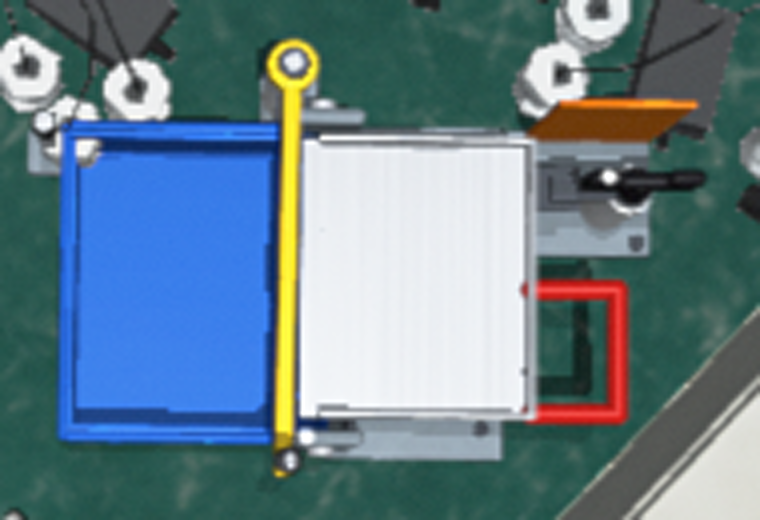

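View pics/sceneL.png

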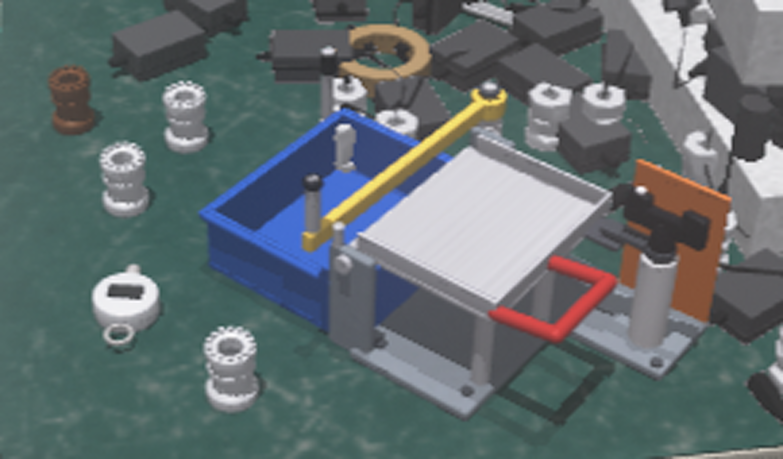

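```bash
python3 - <<'E'
from h import *
t=grab("top"); s=grab("scene")
piv=tri([(t,343.25,155.4),(s,391.1,213.3)]); pin=tri([(t,342.5,254.8),(s,325.5,246.5)])
print(piv,pin)
print("piv",onplane(t,343.25,155.4,104),onplane(s,391.1,213.3,104)); print("pin",onplane(t,342.5,254.8,137),onplane(s,325.5,246.5,137))
# red mask handle in top
hsv=cv2.cvtColor(t["img"],cv2.COLOR_RGB2HSV)
m=((hsv[...,0]<8)|(hsv[...,0]>172))&(hsv[...,1]>180)&(hsv[...,2]>120)
m[:, :380]=0;m[:190]=0;m[260:]=0;m[:,450:]=0
v,u=np.nonzero(m); print(u.min(),u.max(),v.min(),v.max())
for r in range(v.min(),v.max()+1,4): 
  uu=u[v==r]; print(r,uu.min(),uu.max(),len(uu))
p=cv2.fitLine(np.array([[u[(v==r)].max(),r] for r in range(v.min()+3,v.max()-2)],np.float32),cv2.DIST_L2,0,.01,.01); print(p.ravel())
print("handle outer edge mid",onplane(t,427.,(v.min()+v.max())/2,85))
# yellow bar orientation
m=(hsv[...,0]>20)&(hsv[...,0]<33)&(hsv[...,1]>180)&(hsv[...,2]>120); m[:,:330]=0;m[:,360:]=0
pts=[]
for r in range(168,245,4):
  uu=np.nonzero(m[r])[0]; pts.append(onplane(t,uu.mean(),r,97)[:2])
print(np.array(pts).round(1)[::6]); l=cv2.fitLine(np.array(pts,np.float32),cv2.DIST_L2,0,.01,.01).ravel(); print(l, np.degrees(np.arctan2(l[1],l[0])))
# tray inner/bin rim by depth
E
```

```text
[693.17811782  73.46179792  97.65086509] [502.14952547  81.19829035 134.08949001]
piv [692.01863354  73.7959471  104.        ] [685.04461549  68.98060205 104.        ]
pin [502.50702049  80.88870832 137.        ] [498.71631606  79.40068844 137.        ]
404 426 210 245
210 405 424 20
214 405 426 22
218 422 426 5
222 422 426 5
226 422 426 5
230 422 426 5
234 422 426 5
238 422 426 5
242 405 426 22
[-4.371139e-08  1.000000e+00  4.260000e+02  2.275000e+02]
handle outer edge mid [553.58856152 -86.55909287  85.        ]
[[669.1  75.2]
 [623.   78. ]
 [577.1  78.8]
 [531.4  81.6]]
[ 9.9898499e-01 -4.5044612e-02  5.9629358e+02  7.8510445e+01] -2.5817397
```

```bash
python3 - <<'E'
from h import *
t=grab("top")
hsv=cv2.cvtColor(t["img"],cv2.COLOR_RGB2HSV)
m=((hsv[...,0]>100)&(hsv[...,0]<120)&(hsv[...,1]>150)).astype(np.uint8); m[:,:270]=0;m[:,350:]=0;m[:160]=0;m[260:]=0
# left rim edge, near(bottom) edge, top edge
L=[onplane(t,np.nonzero(m[r])[0].min()-.5,r,50)[:2] for r in range(185,245)]
B=[onplane(t,c,np.nonzero(m[:,c])[0].max()+.5,50)[:2] for c in range(290,334)]
T=[onplane(t,c,np.nonzero(m[:,c])[0].min()-.5,50)[:2] for c in range(300,334)]
for n,P in(("L",L),("B",B),("T",T)):
  l=cv2.fitLine(np.array(P,np.float32),cv2.DIST_L2,0,.01,.01).ravel(); print(n,l,np.degrees(np.arctan2(l[1],l[0])))
c=m.sum(1)
# tray: rows 175-240 right edge via brightness
d=t["depth"]
for r in range(178,242,9):
  print(r,[int(x) for x in d[r,396:412]])
for (u,v) in [(424,220),(424,235),(424,212),(424,243)]: print(onplane(t,u,v,90).round(1))
print(bydepth(t,424,228))
crop(t,385,150,450,250,8,"z1")
E
```

```text
L [ 9.9933696e-01 -3.6409784e-02  5.8588904e+02  1.8948482e+02] -2.0865881
B [1.5654357e-02 9.9987745e-01 5.1375635e+02 1.3633821e+02] 89.10303
T [ 1.1689234e-02 -9.9993169e-01  6.7442218e+02  1.2390093e+02] -89.33024
178 [1121, 1118, 1122, 1120, 1122, 1116, 1106, 1108, 1188, 1188, 1187, 1188, 1186, 1187, 1191, 1187]
187 [1117, 1118, 1114, 1122, 1120, 1116, 1104, 1105, 1118, 1116, 1122, 1112, 1108, 1111, 1110, 1110]
196 [1117, 1116, 1113, 1120, 1117, 1116, 1106, 1101, 1190, 1185, 1183, 1189, 1185, 1189, 1184, 1186]
205 [1112, 1116, 1118, 1118, 1116, 1111, 1105, 1103, 1196, 1192, 1190, 1196, 1192, 1196, 1193, 1192]
214 [1115, 1114, 1115, 1114, 1115, 1115, 1100, 1101, 1108, 1109, 1108, 1108, 1111, 1108, 1104, 1108]
223 [1113, 1116, 1114, 1121, 1117, 1107, 1101, 1102, 1189, 1193, 1194, 1193, 1188, 1187, 1193, 1195]
232 [1111, 1111, 1116, 1113, 1116, 1108, 1098, 1100, 1191, 1189, 1190, 1192, 1190, 1185, 1191, 1189]
241 [1111, 1114, 1109, 1113, 1112, 1107, 1094, 1097, 1103, 1109, 1107, 1103, 1107, 1101, 1107, 1104]
[567.8 -80.1  90. ]
[538.9 -79.3  90. ]
[583.2 -80.5  90. ]
[523.6 -78.9  90. ]
[552.16823427 -78.9963935   93.25402032]
```

View pics/z1.png

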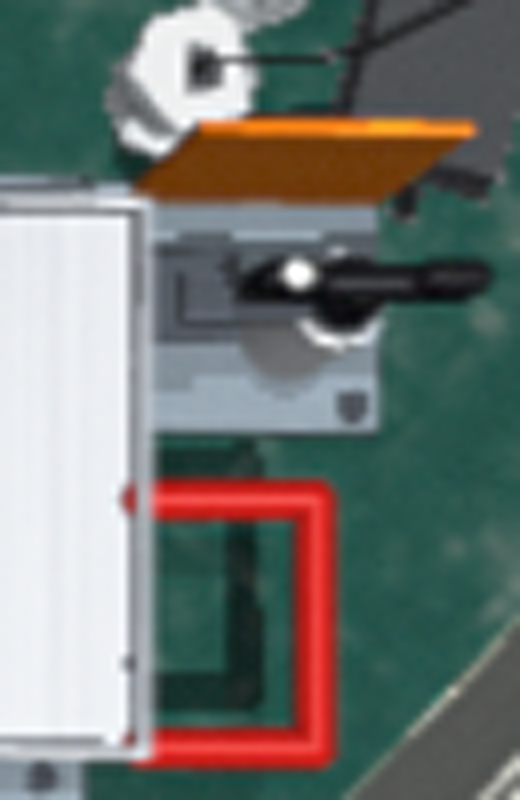

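```bash
cat >> h.py <<'E'
PSI=np.radians(-1.5); EX=np.array([np.cos(PSI),np.sin(PSI)]); EY=np.array([-EX[1],EX[0]]); O=np.array([591.9,60.6])
def st(x,y): return O+x*EX+y*EY
E
python3 - <<'E'
from h import *
t=grab("top"); s=grab("scene")
print("knob pred",st(45,-150), onplane(t,430.6,184.8,113))
print("proj knob tips top",[proj(t,[*st(45,-150+e),119]) for e in(-28,28)], "center",proj(t,[*st(45,-150),111]))
print("scene",[proj(s,[*st(45,-150+e),119]) for e in(-28,28)])
crop(s,400,210,520,340,6,"z2")
# couplings: white blobs
hsv=cv2.cvtColor(t["img"],cv2.COLOR_RGB2HSV)
m=((hsv[...,1]<50)&(hsv[...,2]>110)).astype(np.uint8)
n,lab,stt,cen=cv2.connectedComponentsWithStats(m)
for i in range(n):
  x,y,w,h,a=stt[i]
  if 200<x<350 and 180<y<310 and a>60: print(stt[i],cen[i], onplane(t,*cen[i],40).round(1))
for c in [(231.3,197.3),(239.5,240),(333,289.7)]:
  print(c)
for g,(u,v) in zip("abc",[(231.3,198),(240,240),(333,290)]):
  P=onplane(t,u,v,46); print(g,P, proj(s,P), proj(s,[P[0],P[1],0]))
E
```

```text
knob pred [632.95803738 -90.52656142] [632.3858728  -89.60115015 113.        ]
proj knob tips top [array([446.60466113, 184.23444366]), array([416.92941044, 183.83105987])] center [430.84824698 184.64491883]
scene [array([472.52092397, 260.34152333]), array([442.17148802, 247.04911994])]
[223 189  19  19 223] [232.13004484 198.28699552] [620.7 292.9  40. ]
[231 232  19  17 211] [240.09004739 240.34597156] [536.4 277.8  40. ]
[270 268  25  32 418] [281.20334928 283.32535885] [449.9 197.3  40. ]
[324 282  18  17 194] [332.61340206 289.75773196] [435.5  95.5  40. ]
[218 287  75  74 284] [254.91197183 321.97183099] [374.9 250.   40. ]
(231.3, 197.3)
(239.5, 240)
(333, 289.7)
a [620.51668602 293.79293679  46.        ] [277.50484673 213.09747593] [278.596654   231.40777075]
b [536.83426094 277.27447019  46.        ] [255.45029058 235.86852042] [257.12301382 254.57831087]
c [435.21394653  95.06712737  46.        ] [294.92852177 304.8146995 ] [295.77133064 324.43186107]
```

View pics/z2.png

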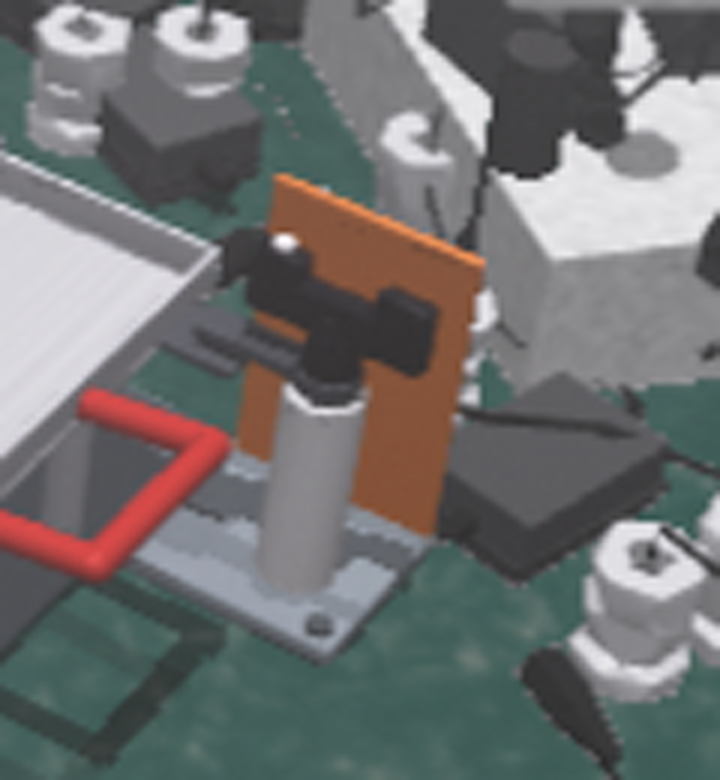

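```bash
cat >> h.py <<'E'
from scipy.spatial.transform import Rotation as Rn
def tool():
    o=ctrl.get_obs(); return o,Rn.from_rotvec(o["orientation"]).as_matrix()
def go(x,y,z,jaw):  # jaw: desired direction of tool z in world, deg (mod 180)
    o,R=tool(); d=R.T@(np.array([x,y,z])-o["ee_pos"])
    cur=np.degrees(np.arctan2(R[1,2],R[0,2])); e=(jaw-cur+90)%180-90
    # turn about tool x (down): positive turn = clockwise seen from above
    sgn=np.sign(R[2,0]); print("t%.2f pos %s R %s jaw %.1f | d_tool %s turn %.3f rad q6 %.2f F %s w %.1f"%(o["t"],o["ee_pos"].round(1),R[2,:].round(3),cur,d.round(1),np.radians(e)*sgn,o["qpos"][5],o["ft_force"].round(1),o["width"]))
E
python3 - <<'E'
from h import *
o,R=tool(); print(R.round(3))
go(621,293.3,120,88.5)
E
```

```text
[[-0.    -0.947  0.32 ]
 [-0.     0.32   0.947]
 [-1.     0.    -0.   ]]
t0.50 pos [200.  592.1 222.6] R [-1.  0. -0.] jaw 71.3 | d_tool [ 102.7 -494.5 -148.3] turn -0.300 rad q6 -0.02 F [-0.1 -0.5  0.6] w 88.0
```

>>> send_rows --pt "0 0 0 -0.1" --pt "0 0 0 -0.1" --pt "0 0 0 -0.1"

```text
t: 0.75
ee_pos: [200.0, 592.1, 222.7]
orientation: [-1.197, 1.217, 1.197]
ft_force: [-0.1, -0.4, -0.2]
width: 88.0
```

```bash
python3 - <<'E'
from h import *
go(621,293.3,150,88.5)
E
```

```text
t0.75 pos [200.  592.1 222.7] R [-1.  0.  0.] jaw 89.0 | d_tool [  72.7 -426.  -291.7] turn 0.009 rad q6 -0.33 F [-0.1 -0.4 -0.2] w 88.0
```

>>> send_rows --pt "0 -32 -22 0" --pt "0 -32 -22 0" --pt "0 -32 -22 0" --pt "0 -32 -22 0" --pt "0 -32 -22 0" --pt "0 -32 -22 0" --pt "0 -32 -22 0" --pt "0 -32 -22 0" --pt "0 -32 -22 0" --pt "0 -32 -22 0"

```text
t: 1.58
ee_pos: [525.3, 366.1, 223.4]
orientation: [-1.208, 1.204, 1.213]
ft_force: [0.0, 0.9, -0.0]
width: 88.0
```

>>> send_rows --pt "20 -30 -20 0" --pt "20 -30 -20 0" --pt "0 -20 -15 0" --pt "0 0 0 0"

```text
t: 1.92
ee_pos: [614.3, 305.1, 184.4]
orientation: [-1.206, 1.2, 1.205]
ft_force: [-0.0, 0.1, 0.3]
width: 87.9
```

```bash
python3 - <<'E'
from h import *
go(621,293.3,150,88.5)
w=grab("wrist"); crop(w,0,0,640,480,1,"w1"); print(proj(w,[621,293.3,46]))
E
```

```text
t1.92 pos [614.3 305.1 184.4] R [-1.    -0.007  0.007] jaw 89.8 | d_tool [ 34.4  -6.5 -12. ] turn 0.023 rad q6 -1.13 F [-0.   0.1  0.3] w 87.9
[302.30344024 239.39009689]
```

View pics/w1.png

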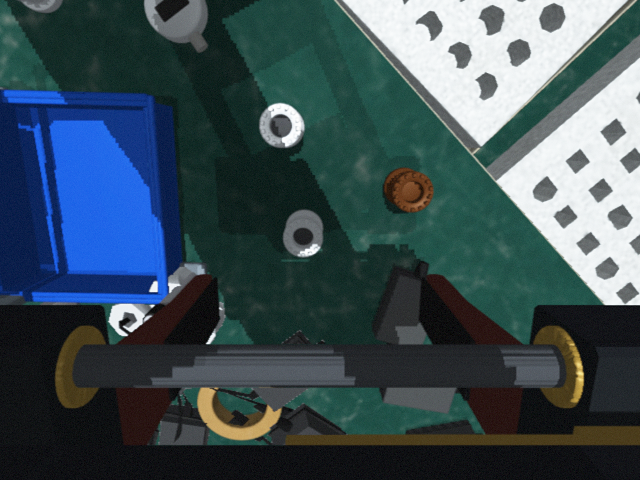

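>>> send_rows --pt "30 -6 -12 0.023" --pt "30 0 0 0" --pt "30 0 0 0" --pt "0 0 0 0" --fingers 0.75

```text
t: 2.3
ee_pos: [619.3, 296.8, 94.7]
orientation: [-1.186, 1.207, 1.187]
ft_force: [-1.1, -0.6, -0.3]
width: 67.0
```

```bash
python3 - <<'E'
from h import *
go(620,293.3,12,88.5)
w=grab("wrist"); crop(w,150,0,490,480,1.2,"w2"); print(proj(w,[620,293.3,46]))
E
```

```text
t2.30 pos [619.3 296.8  94.7] R [-1.   -0.01  0.01] jaw 88.4 | d_tool [82.6  0.  -4.4] turn -0.001 rad q6 -1.12 F [-1.1 -0.6 -0.3] w 67.0
[311.34392611 267.94462717]
```

View pics/w2.png

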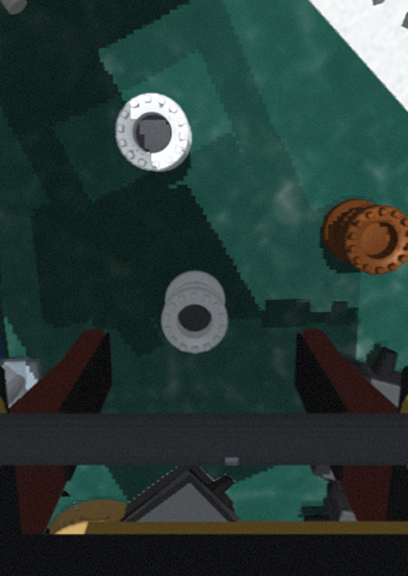

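>>> send_rows --pt "20 0 -4 0" --pt "20 1 0 0" --pt "20 0 0 0" --pt "15 0 0 0" --pt "7 0 0 0" --pt "0 0 0 0"

```text
t: 2.85
ee_pos: [624.8, 303.1, 26.1]
orientation: [-1.192, 1.186, 1.183]
ft_force: [-0.2, 0.2, -0.3]
width: 66.0
```

```bash
python3 - <<'E'
from h import *
go(618.5,293.3,12,88.5)
E
```

```text
t2.85 pos [624.8 303.1  26.1] R [-0.999 -0.026  0.02 ] jaw 88.8 | d_tool [ 13.7   6.4 -10.2] turn 0.005 rad q6 -1.12 F [-0.2  0.2 -0.3] w 66.0
```

>>> send_rows --pt "0 3 -5 0" --pt "0 3 -5 0" --pt "4 0 0 0" --pt "4 0 0 0" --pt "4 0 0 0" --pt "0 0 0 0"

```text
t: 3.35
ee_pos: [621.0, 294.3, 18.8]
orientation: [-1.193, 1.178, 1.18]
ft_force: [-0.2, -0.1, -1.1]
width: 65.6
```

```bash
python3 - <<'E'
from h import *
go(618.5,293.3,12,88.5)
E
```

```text
t3.35 pos [621.  294.3  18.8] R [-0.999 -0.033  0.023] jaw 88.8 | d_tool [ 6.7  2.7 -1.2] turn 0.006 rad q6 -1.13 F [-0.2 -0.1 -1.1] w 65.6
```

>>> send_rows --pt "6 2 0 0" --pt "0 0 0 0"

```text
t: 3.52
ee_pos: [619.4, 294.4, 12.4]
orientation: [-1.193, 1.178, 1.18]
ft_force: [-0.1, -0.3, 0.1]
width: 65.7
```

```bash
python3 - <<'E'
from h import *
go(618.5,293.3,12,88.5); print(ctrl.get_obs()["qpos"].round(4))
E
```

```text
t3.52 pos [619.4 294.4  12.4] R [-0.999 -0.033  0.023] jaw 88.8 | d_tool [ 0.3  0.9 -1.2] turn 0.006 rad q6 -1.13 F [-0.1 -0.3  0.1] w 65.7
[ 0.4234  0.7588  1.603   0.0097  0.7396 -1.1335]
```

>>> send_rows --pt "0 0 0 0" --pt "0 0 0 0" --pt "0 0 0 0" --pt "0 0 0 0" --fingers 0.2

```text
t: 3.85
ee_pos: [619.1, 294.5, 11.6]
orientation: [-1.193, 1.178, 1.18]
ft_force: [-0.3, 0.4, 0.5]
width: 42.3
```

```bash
python3 - <<'E'
from h import *
go(618.5,293.3,12,88.5); print(ctrl.get_obs()["qpos"].round(4))
E
```

```text
t3.85 pos [619.1 294.5  11.6] R [-0.999 -0.033  0.023] jaw 88.8 | d_tool [-0.5  0.6 -1.2] turn 0.006 rad q6 -1.13 F [-0.3  0.4  0.5] w 42.3
[ 0.4236  0.76    1.6029  0.0097  0.7396 -1.1334]
```

>>> send_rows --pt "0 0 0 0" --pt "0 0 0 0" --pt "0 0 0 0" --pt "0 0 0 0" --pt "0 0 0 0" --fingers 0.1

```text
t: 4.27
ee_pos: [619.3, 294.5, 11.9]
orientation: [-1.193, 1.178, 1.18]
ft_force: [-0.0, -0.5, -0.5]
width: 30.8
```

>>> send_rows --pt "-5 0 0 0" --pt "-15 0 0 0" --pt "-20 0 0 0" --pt "-20 0 0 0" --pt "-20 0 0 0" --pt "-20 0 0 0"

```text
t: 4.77
ee_pos: [612.6, 290.8, 114.3]
orientation: [-1.192, 1.187, 1.185]
ft_force: [0.5, -0.0, -0.6]
width: 30.7
```

```bash
python3 - <<'E'
from h import *
go(618.5,293.3,12,88.5); print(ctrl.get_obs()["qpos"].round(4))
E
```

```text
t4.77 pos [612.6 290.8 114.3] R [-1.    -0.025  0.019] jaw 88.8 | d_tool [102.5  -3.3   0.7] turn 0.006 rad q6 -1.13 F [ 0.5 -0.  -0.6] w 30.7
[ 0.4227  0.6122  1.5918  0.0083  0.9073 -1.1325]
```

```bash
python3 - <<'E'
from h import *
for x in(40,0,-40): print(st(x,-48))
x,y=st(40,-48); go(x,y,170,88.5)
E
```

```text
[630.62979948  11.56937047]
[590.64350648  12.6164484 ]
[550.65721348  13.66352633]
t4.77 pos [612.6 290.8 114.3] R [-1.    -0.025  0.019] jaw 88.8 | d_tool [ -60.3  -25.2 -277.7] turn 0.006 rad q6 -1.13 F [ 0.5 -0.  -0.6] w 30.7
```

>>> send_rows --pt "-20 0 0 0" --pt "-20 0 0 0" --pt "-20 0 0 0" --pt "0 -2 -22 0" --pt "0 -2 -22 0" --pt "0 -2 -22 0" --pt "0 -2 -22 0" --pt "0 -2 -22 0" --pt "0 -2 -22 0" --pt "0 0 0 0"

```text
t: 5.6
ee_pos: [624.0, 155.7, 197.6]
orientation: [-1.2, 1.162, 1.176]
ft_force: [-0.2, 1.0, 0.3]
width: 30.7
```

```bash
python3 - <<'E'
from h import *
x,y=st(40,-48); go(x,y,170,88.5)
E
```

```text
t5.60 pos [624.  155.7 197.6] R [-0.998 -0.047  0.028] jaw 89.1 | d_tool [  24.    -7.7 -144.8] turn 0.011 rad q6 -1.35 F [-0.2  1.   0.3] w 30.7
```

>>> send_rows --pt "1 -1 -12 0" --pt "1 -1 -12 0" --pt "1 -1 -12 0" --pt "1 0 -12 0" --pt "1 0 -12 0" --pt "1 0 -12 0" --pt "1 0 -12 0" --pt "1 0 -12 0" --pt "1 0 -12 0" --pt "0 0 0 0"

```text
t: 6.43
ee_pos: [625.7, 38.1, 187.3]
orientation: [-1.201, 1.159, 1.175]
ft_force: [0.7, -0.6, -0.8]
width: 31.2
```

```bash
python3 - <<'E'
from h import *
x,y=st(40,-48); go(x,y,170,88.5)
E
```

```text
t6.43 pos [625.7  38.1 187.3] R [-0.998 -0.049  0.029] jaw 89.2 | d_tool [ 16.8  -4.5 -27. ] turn 0.012 rad q6 -1.55 F [ 0.7 -0.6 -0.8] w 31.2
```

>>> send_rows --pt "2 -2 -9 0" --pt "2 -2 -9 0" --pt "2 -1 -9 0" --pt "10 0 0 0" --pt "10 0 0 0" --pt "10 0 0 0" --pt "10 0 0 0" --pt "0 0 0 0"

```text
t: 7.1
ee_pos: [633.3, 9.6, 135.4]
orientation: [-1.199, 1.159, 1.175]
ft_force: [-0.0, 0.4, -1.9]
width: 30.8
```

```bash
python3 - <<'E'
from h import *
x,y=st(40,-48); go(x,y,89,88.5)
s=grab("scene"); crop(s,290,130,540,330,3,"s3")
t=grab("top"); crop(t,270,140,450,270,4,"t3")
E
```

```text
t7.10 pos [633.3   9.6 135.4] R [-0.998 -0.049  0.029] jaw 89.1 | d_tool [46.2  5.   0.5] turn 0.011 rad q6 -1.60 F [-0.   0.4 -1.9] w 30.8
```

View pics/s3.png

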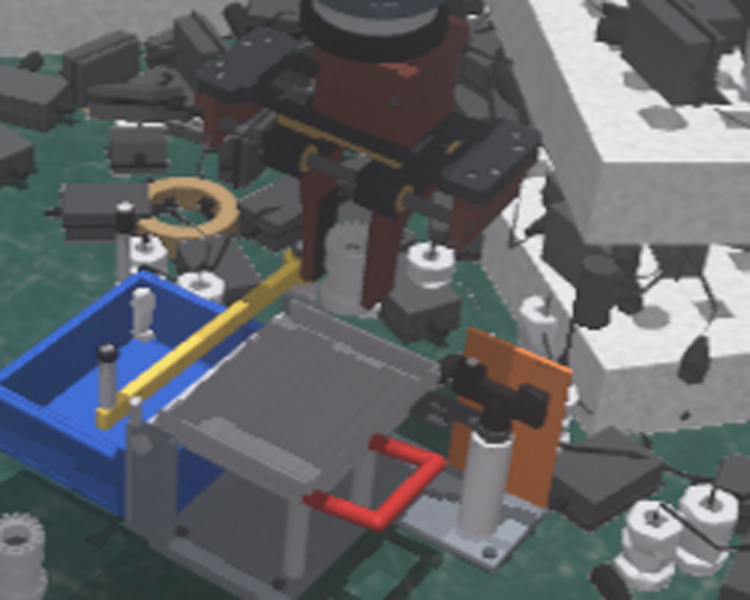

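View pics/t3.png

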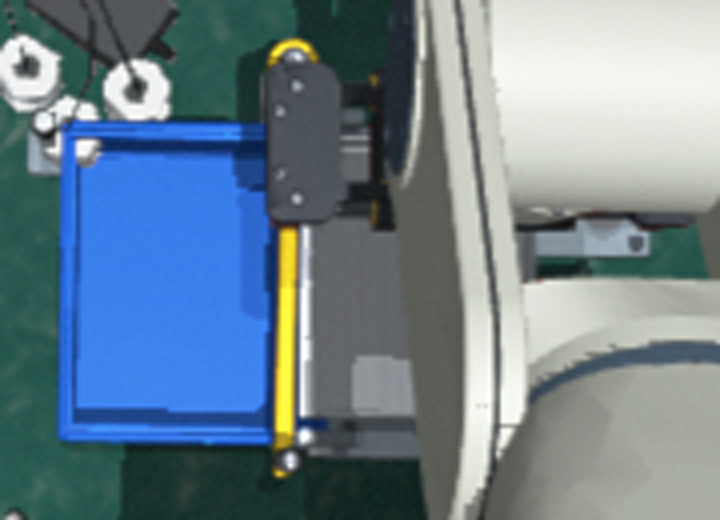

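>>> send_rows --pt "8 1 0 0" --pt "8 1 0 0" --pt "8 1 0 0" --pt "8 1 0 0" --pt "6 1 0 0" --pt "4 0 0 0" --pt "0 0 0 0"

```text
t: 7.78
ee_pos: [631.7, 12.0, 91.5]
orientation: [-1.202, 1.155, 1.173]
ft_force: [0.1, 0.5, -1.0]
width: 31.0
```

```bash
python3 - <<'E'
from h import *
x,y=st(40,-48); go(x,y,88,88.5)
E
```

```text
t7.78 pos [631.7  12.   91.5] R [-0.998 -0.053  0.029] jaw 89.2 | d_tool [ 3.4  1.3 -0.6] turn 0.013 rad q6 -1.60 F [ 0.1  0.5 -1. ] w 31.0
```

>>> send_rows --pt "2 1 0 0" --pt "1.5 0 0 0" --pt "1 0 0 0" --pt "0 0 0 0"

```text
t: 8.12
ee_pos: [631.6, 12.2, 87.5]
orientation: [-1.203, 1.155, 1.172]
ft_force: [-0.1, 0.3, -0.4]
width: 30.7
```

```bash
python3 - <<'E'
from h import *
x,y=st(40,-48); go(x,y,88,88.5)
s=grab("scene"); crop(s,290,130,540,330,3,"s4")
E
```

```text
t8.12 pos [631.6  12.2  87.5] R [-0.998 -0.054  0.029] jaw 89.2 | d_tool [-0.6  0.9 -0.6] turn 0.013 rad q6 -1.60 F [-0.1  0.3 -0.4] w 30.7
```

View pics/s4.png

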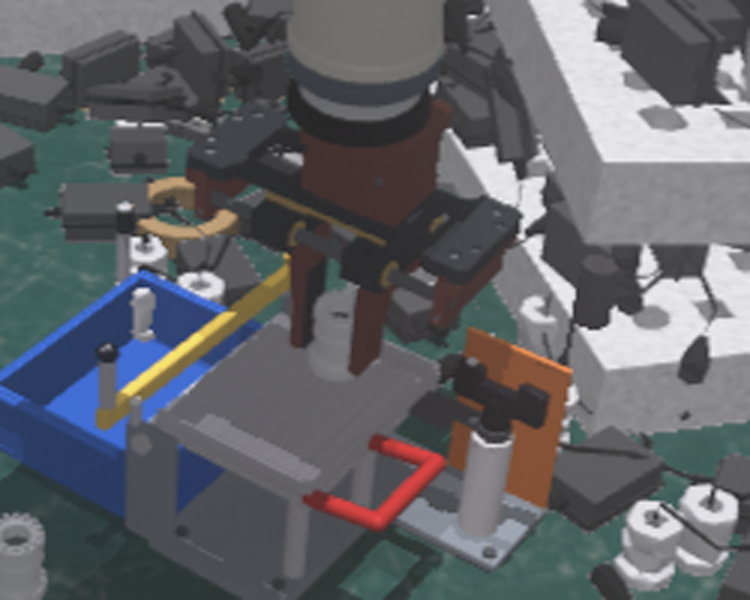

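>>> send_rows --pt "1.5 0 0 0" --pt "1.5 0 0 0"

```text
t: 8.33
ee_pos: [632.4, 12.2, 86.9]
orientation: [-1.203, 1.153, 1.171]
ft_force: [-7.8, -0.3, 18.1]
width: 30.9
```

>>> send_rows --pt "1.5 0 0 0" --pt "1 0 0 0"

```text
t: 8.5
ee_pos: [632.6, 12.1, 87.1]
orientation: [-1.204, 1.153, 1.171]
ft_force: [-2.0, 0.5, 3.9]
width: 30.3
```

Contact. Release to about 60 mm and lift.

>>> send_rows --pt "-0.5 0 0 0" --pt "0 0 0 0" --pt "0 0 0 0" --pt "0 0 0 0" --pt "0 0 0 0" --pt "0 0 0 0" --fingers 0.7

```text
t: 9.0
ee_pos: [633.5, 12.0, 88.3]
orientation: [-1.205, 1.152, 1.169]
ft_force: [-0.2, 0.4, 0.1]
width: 61.2
```

>>> send_rows --pt "-8 0 0 0" --pt "-15 0 0 0" --pt "-30 0 0 0" --pt "-30 0 0 0" --pt "-30 0 0 0" --pt "0 0 0 0"

```text
t: 9.5
ee_pos: [624.8, 8.7, 204.5]
orientation: [-1.202, 1.157, 1.174]
ft_force: [0.8, -0.9, 0.5]
width: 61.2
```

```bash
python3 - <<'E'
from h import *
go(536,277.7,180,88.5)
s=grab("scene"); crop(s,200,130,500,330,2.6,"s5")
E
```

```text
t9.50 pos [624.8   8.7 204.5] R [-0.998 -0.052  0.029] jaw 89.2 | d_tool [ 27.5  94.  266.9] turn 0.013 rad q6 -1.60 F [ 0.8 -0.9  0.5] w 61.2
```

View pics/s5.png

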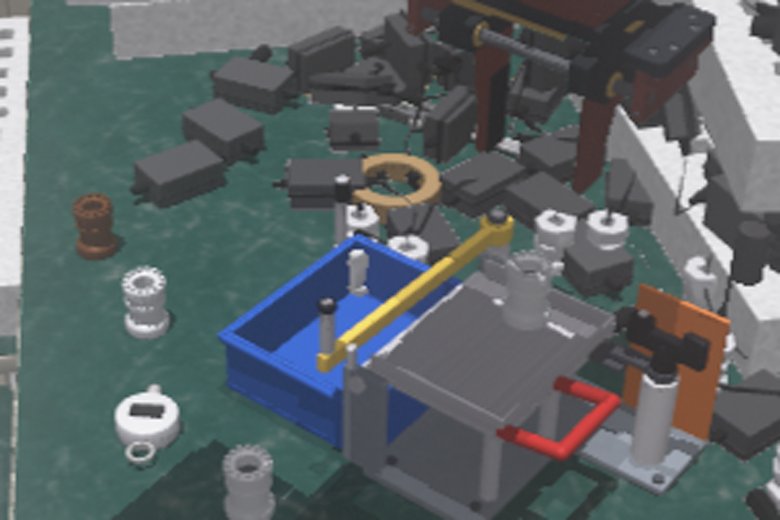

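>>> send_rows --pt "0 11 33 0" --pt "0 11 33 0" --pt "0 11 33 0" --pt "0 11 33 0" --pt "0 11 33 0" --pt "0 11 33 0" --pt "0 11 33 0" --pt "0 0 0 0"

```text
t: 10.22
ee_pos: [545.1, 246.6, 200.1]
orientation: [-1.194, 1.167, 1.173]
ft_force: [0.2, -0.1, -0.1]
width: 61.6
```

```bash
python3 - <<'E'
from h import *
w=grab("wrist"); crop(w,150,0,490,480,1.2,"w5"); print(proj(w,[536,277.7,46]))
go(536,277.7,80,88.5)
E
```

```text
[351.89784722 207.72097819]
t10.27 pos [545.5 244.6 199.8] R [-0.999 -0.044  0.026] jaw 88.8 | d_tool [120.1  15.5  29.8] turn 0.005 rad q6 -1.15 F [-1.  -0.5 -0.2] w 61.5
```

View pics/w5.png

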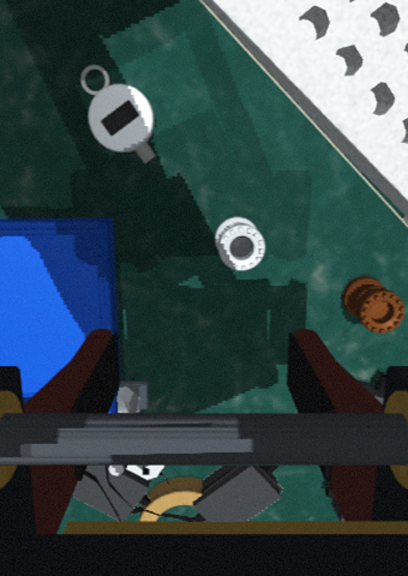

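>>> send_rows --pt "12 3 8 0" --pt "12 3 8 0" --pt "12 3 8 0" --pt "12 2 6 0" --pt "12 2 0 0" --pt "12 2 0 0" --pt "12 2 0 0" --pt "12 1 0 0" --pt "12 0 0 0" --pt "12 0 0 0" --fingers 0.72

```text
t: 11.1
ee_pos: [531.1, 275.6, 63.0]
orientation: [-1.191, 1.18, 1.17]
ft_force: [0.6, 0.2, -0.2]
width: 63.4
```

```bash
python3 - <<'E'
from h import *
w=grab("wrist"); crop(w,150,0,490,480,1.2,"w6"); print(proj(w,[534.5,277.7,46]))
go(534.5,277.7,12,88.5)
E
```

```text
[322.33096037 292.45581196]
t11.15 pos [529.8 274.9  60.7] R [-0.999 -0.034  0.02 ] jaw 88.4 | d_tool [48.8 -3.   2. ] turn -0.002 rad q6 -1.09 F [-0.6  0.4 -2.7] w 63.7
```

View pics/w6.png

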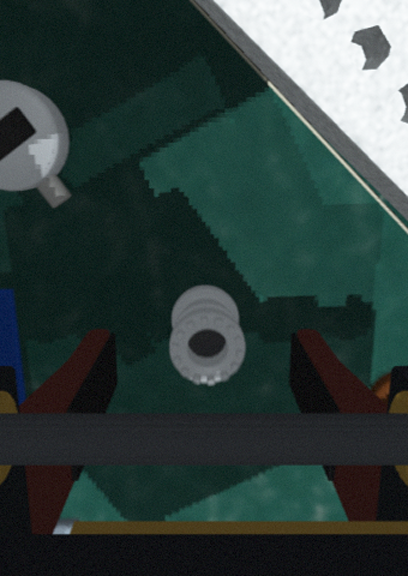

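>>> send_rows --pt "11 -1 1 0" --pt "11 -1 1 0" --pt "11 0 0 0" --pt "9 0 0 0" --pt "4 0 0 0" --pt "0 0 0 0"

```text
t: 11.65
ee_pos: [533.3, 276.7, 8.3]
orientation: [-1.189, 1.187, 1.172]
ft_force: [-1.3, 0.1, 0.3]
width: 63.3
```

```bash
python3 - <<'E'
from h import *
go(532.5,277.7,12,88.5)
E
```

```text
t11.65 pos [533.3 276.7   8.3] R [-0.999 -0.032  0.018] jaw 88.3 | d_tool [-3.8  0.7  1. ] turn -0.004 rad q6 -1.08 F [-1.3  0.1  0.3] w 63.3
```

>>> send_rows --pt "-4 0 1 0" --pt "0 0 0 0" --pt "0 0 0 0" --pt "0 0 0 0" --pt "0 0 0 0" --pt "0 0 0 0" --pt "0 0 0 0" --pt "0 0 0 0" --pt "0 0 0 0" --pt "0 0 0 0" --fingers 0.1

```text
t: 12.48
ee_pos: [534.6, 278.5, 15.3]
orientation: [-1.19, 1.183, 1.17]
ft_force: [0.1, 0.1, -0.8]
width: 31.2
```

>>> send_rows --pt "-10 0 0 0" --pt "-25 0 0 0" --pt "-30 0 0 0" --pt "-30 0 0 0" --pt "-30 0 0 0" --pt "-30 0 0 0" --pt "0 0 0 0"

```text
t: 13.07
ee_pos: [526.8, 274.4, 177.5]
orientation: [-1.189, 1.19, 1.173]
ft_force: [1.2, 0.4, -0.6]
width: 30.9
```

```bash
python3 - <<'E'
from h import *
x,y=st(0,-48); go(x,y,170,88.5)
E
```

```text
t13.07 pos [526.8 274.4 177.5] R [-0.999 -0.029  0.017] jaw 88.3 | d_tool [   5.2  -71.5 -259.9] turn -0.004 rad q6 -1.08 F [ 1.2  0.4 -0.6] w 30.9
```

>>> send_rows --pt "-2 -4 -15 0" --pt "-1 -4 -15 0" --pt "0 -4 -15 0" --pt "0 -4 -15 0" --pt "0 -4 -15 0" --pt "0 -4 -15 0" --pt "0 -4 -15 0" --pt "0 -4 -15 0" --pt "0 -4 -15 0" --pt "0 -4 -15 0"

```text
t: 13.9
ee_pos: [561.4, 119.6, 182.9]
orientation: [-1.192, 1.182, 1.176]
ft_force: [0.3, 0.3, -0.9]
width: 31.0
```

>>> send_rows --pt "0 -3 -12 0" --pt "0 -3 -12 0" --pt "0 -3 -12 0" --pt "0 -3 -12 0" --pt "0 -3 -12 0" --pt "0 -3 -10 0" --pt "0 -3 -10 0" --pt "0 0 0 0"

```text
t: 14.57
ee_pos: [581.2, 29.8, 181.2]
orientation: [-1.191, 1.184, 1.175]
ft_force: [0.2, -0.2, -1.2]
width: 30.9
```

```bash
python3 - <<'E'
from h import *
x,y=st(0,-48); go(x,y,92,88.5)
s=grab("scene"); crop(s,200,130,500,330,2.6,"s6")
E
```

```text
t14.57 pos [581.2  29.8 181.2] R [-0.999 -0.032  0.019] jaw 88.5 | d_tool [ 89.2  -7.1 -18.7] turn 0.000 rad q6 -1.54 F [ 0.2 -0.2 -1.2] w 30.9
```

View pics/s6.png

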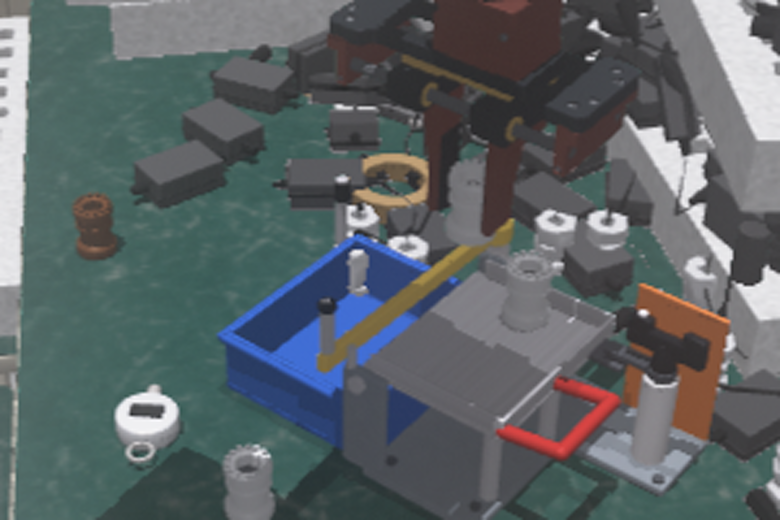

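```bash
python3 - <<'E'
from h import *
s=grab("scene")
for x in(40,0): print(x,proj(s,[*st(x,-48),121]))
print(onplane(s,403,231,121))
E
```

```text
40 [403.1254111  231.00792126]
0 [390.14506417 242.02425485]
[630.51902352  11.75337567 121.        ]
```

>>> send_rows --pt "5 -2 -7 0" --pt "5 -3 -7 0" --pt "10 -1 -4 0" --pt "12 0 0 0" --pt "12 0 0 0" --pt "10 0 0 0" --pt "0 0 0 0"

```text
t: 15.25
ee_pos: [587.9, 13.9, 120.7]
orientation: [-1.191, 1.184, 1.178]
ft_force: [-0.4, -0.2, -1.4]
width: 30.9
```

```bash
python3 - <<'E'
from h import *
x,y=st(0,-48); go(x,y,92,88.5)
s=grab("scene"); crop(s,200,130,500,330,2.6,"s7")
E
```

```text
t15.25 pos [587.9  13.9 120.7] R [-0.999 -0.03   0.02 ] jaw 88.6 | d_tool [28.8 -1.9 -1.8] turn 0.002 rad q6 -1.57 F [-0.4 -0.2 -1.4] w 30.9
```

View pics/s7.png

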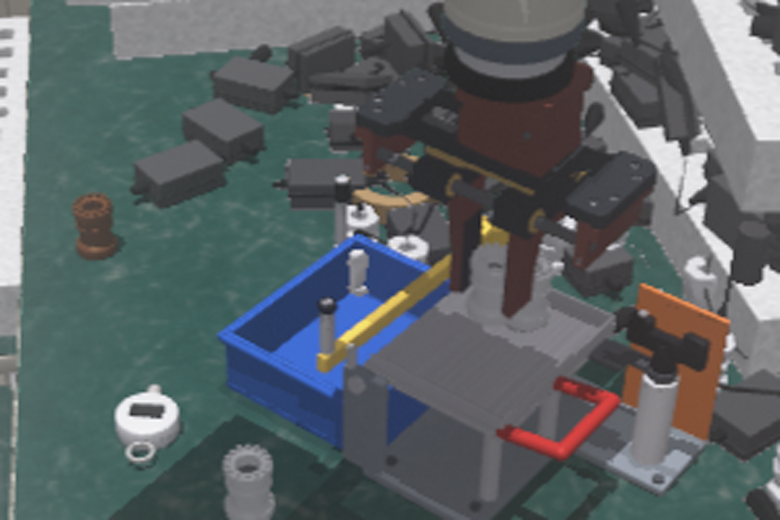

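>>> send_rows --pt "8 1 -1 0" --pt "8 0 0 0" --pt "6 0 0 0" --pt "4 0 0 0" --pt "1.5 0 0 0" --pt "0 0 0 0"

```text
t: 15.8
ee_pos: [588.4, 14.0, 91.3]
orientation: [-1.192, 1.182, 1.178]
ft_force: [0.1, -0.1, -0.8]
width: 31.2
```

>>> send_rows --pt "1.5 0 0 0" --pt "1.5 0 0 0"

```text
t: 15.97
ee_pos: [588.9, 14.1, 89.2]
orientation: [-1.193, 1.182, 1.178]
ft_force: [-7.1, -0.4, 20.8]
width: 31.3
```

>>> send_rows --pt "-1 0 0 0" --pt "0 0 0 0" --pt "0 0 0 0" --pt "0 0 0 0" --pt "0 0 0 0" --pt "0 0 0 0" --fingers 0.7

```text
t: 16.47
ee_pos: [590.3, 14.1, 92.0]
orientation: [-1.194, 1.179, 1.175]
ft_force: [-0.0, -0.1, -0.3]
width: 61.0
```

>>> send_rows --pt "-8 0 0 0" --pt "-15 0 0 0" --pt "-30 0 0 0" --pt "-30 0 0 0" --pt "-30 0 0 0" --pt "0 0 0 0"

```text
t: 16.97
ee_pos: [584.4, 11.8, 209.2]
orientation: [-1.191, 1.184, 1.179]
ft_force: [1.1, 0.1, 0.3]
width: 61.4
```

```bash
python3 - <<'E'
from h import *
go(433.5,95,180,88.5)
s=grab("scene"); crop(s,200,130,500,330,2.6,"s8")
E
```

```text
t16.97 pos [584.4  11.8 209.2] R [-0.999 -0.03   0.02 ] jaw 88.7 | d_tool [ 26.2 153.6  79.1] turn 0.003 rad q6 -1.57 F [1.1 0.1 0.3] w 61.4
```

View pics/s8.png

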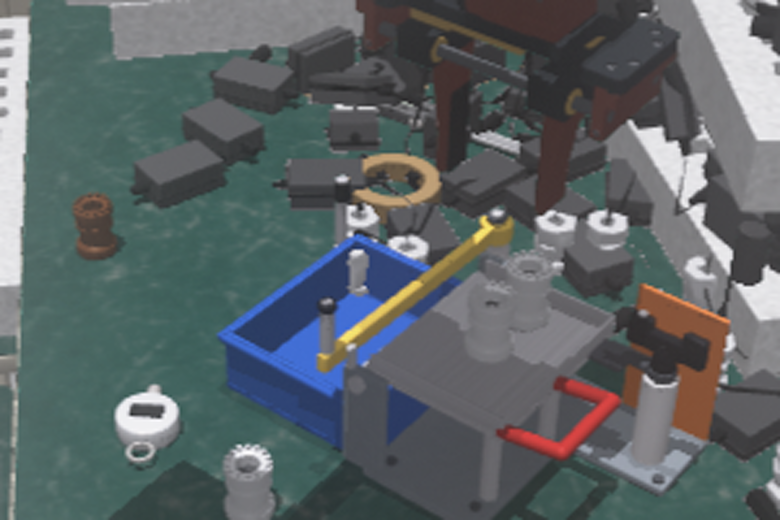

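>>> send_rows --pt "0 16 8 0" --pt "0 16 8 0" --pt "0 16 8 0" --pt "0 16 8 0" --pt "0 16 8 0" --pt "0 16 8 0" --pt "0 16 8 0" --pt "0 16 8 0" --pt "0 12 6 0" --pt "0 0 0 0" --fingers 0.72

```text
t: 17.85
ee_pos: [433.8, 86.6, 198.2]
orientation: [-1.185, 1.195, 1.186]
ft_force: [0.0, 0.7, 0.2]
width: 63.0
```

```bash
python3 - <<'E'
from h import *
w=grab("wrist"); crop(w,150,0,490,480,1.2,"w9"); print(proj(w,[433.5,95,46]))
go(433.5,95,70,88.5)
E
```

```text
[325.58578616 224.64840025]
t17.90 pos [435.   86.3 198.4] R [-1.    -0.019  0.018] jaw 88.6 | d_tool [128.5   4.1   6.3] turn 0.001 rad q6 -1.40 F [-0.2 -0.1 -0.3] w 63.8
```

View pics/w9.png

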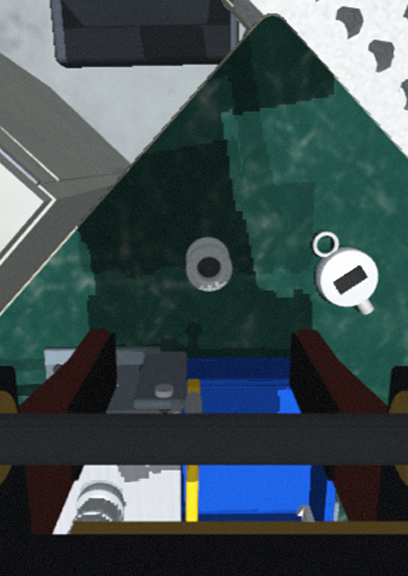

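>>> send_rows --pt "12 1 3 0" --pt "12 1 3 0" --pt "12 1 2 0" --pt "12 1 0 0" --pt "12 1 0 0" --pt "12 1 0 0" --pt "12 1 0 0" --pt "12 0 0 0" --pt "12 0 0 0" --pt "10 0 0 0"

```text
t: 18.73
ee_pos: [444.7, 95.4, 76.9]
orientation: [-1.192, 1.182, 1.175]
ft_force: [0.2, -0.2, -0.0]
width: 63.1
```

```bash
python3 - <<'E'
from h import *
w=grab("wrist"); crop(w,150,0,490,480,1.2,"w10"); print(proj(w,[432,93.5,46]))
go(432,93.5,14,88.5)
E
```

```text
[312.95563793 252.26381019]
t18.78 pos [444.1  95.2  75.6] R [-0.999 -0.032  0.019] jaw 88.5 | d_tool [61.1 14.  -3.2] turn 0.001 rad q6 -1.39 F [ 0. -1. -1.] w 63.6
```

View pics/w10.png

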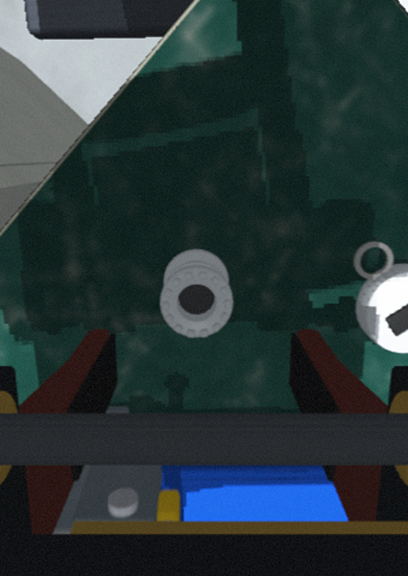

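>>> send_rows --pt "8 6 -1 0" --pt "8 6 -1 0" --pt "10 3 0 0" --pt "10 2 0 0" --pt "10 1 0 0" --pt "8 1 0 0" --pt "0 0 0 0"

```text
t: 19.37
ee_pos: [433.7, 93.2, 18.0]
orientation: [-1.192, 1.182, 1.171]
ft_force: [-0.5, -0.6, -0.4]
width: 63.6
```

```bash
python3 - <<'E'
from h import *
go(430.7,93.7,14,88.5)
E
```

```text
t19.37 pos [433.7  93.2  18. ] R [-0.999 -0.036  0.019] jaw 88.4 | d_tool [3.9 3.2 0.3] turn -0.001 rad q6 -1.39 F [-0.5 -0.6 -0.4] w 63.6
```

>>> send_rows --pt "3 3 0 0" --pt "0 0 0 0" --pt "0 0 0 0" --pt "0 0 0 0" --pt "0 0 0 0" --pt "0 0 0 0" --pt "0 0 0 0" --pt "0 0 0 0" --pt "0 0 0 0" --pt "0 0 0 0" --fingers 0.1

```text
t: 20.2
ee_pos: [433.3, 93.4, 16.5]
orientation: [-1.193, 1.178, 1.169]
ft_force: [-0.2, 0.0, -0.4]
width: 30.6
```

>>> send_rows --pt "-10 0 0 0" --pt "-25 0 0 0" --pt "-30 0 0 0" --pt "-30 0 0 0" --pt "-30 0 0 0" --pt "-30 0 0 0" --pt "0 0 0 0"

```text
t: 20.78
ee_pos: [424.3, 89.8, 179.6]
orientation: [-1.191, 1.184, 1.172]
ft_force: [1.1, -0.1, 0.6]
width: 30.2
```

```bash
python3 - <<'E'
from h import *
x,y=st(-40,-48); go(x,y,180,88.5)
E
```

```text
t20.78 pos [424.3  89.8 179.6] R [-0.999 -0.034  0.019] jaw 88.4 | d_tool [   2.5 -128.4  -72.6] turn -0.001 rad q6 -1.38 F [ 1.1 -0.1  0.6] w 30.2
```

>>> send_rows --pt "-2 -13 -7 0" --pt "-1 -13 -7 0" --pt "-1 -13 -7 0" --pt "-1 -13 -7 0" --pt "-1 -13 -7 0" --pt "-1 -13 -7 0" --pt "-1 -13 -7 0" --pt "-1 -13 -7 0" --pt "-1 -13 -7 0" --pt "0 -8 -5 0"

```text
t: 21.62
ee_pos: [552.3, 11.1, 190.0]
orientation: [-1.188, 1.189, 1.177]
ft_force: [-0.3, 0.3, -2.0]
width: 30.9
```

```bash
python3 - <<'E'
from h import *
go(552,13.7,94,88.5)
s=grab("scene"); crop(s,200,130,500,330,2.6,"s11")
E
```

```text
t21.62 pos [552.3  11.1 190. ] R [-0.999 -0.027  0.018] jaw 88.4 | d_tool [96.   3.   0.8] turn -0.002 rad q6 -1.57 F [-0.3  0.3 -2. ] w 30.9
```

View pics/s11.png

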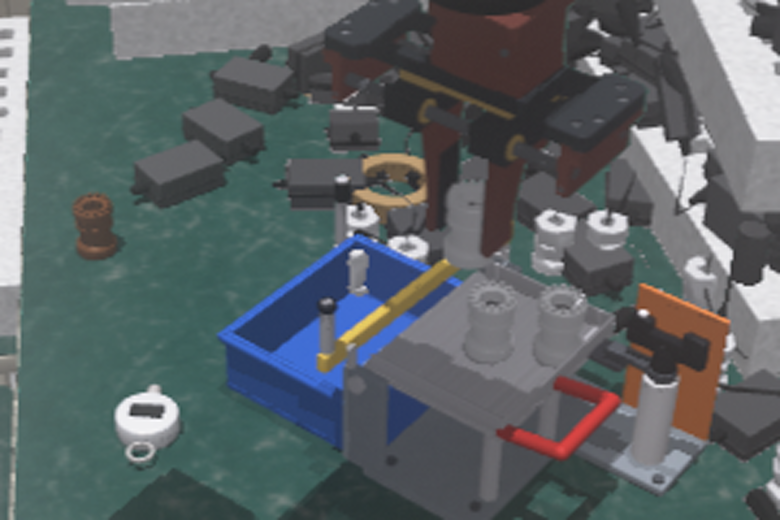

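```bash
python3 - <<'E'
from h import *
s=grab("scene")
for u,v in[(562,297),(490,297)]:
  p=onplane(s,200+u/2.6,130+v/2.6,121)[:2]; q=p-O; print(p,q@EX,q@EY)
E
```

```text
[611.79870044 -25.27673947] 22.13987262309591 -85.32642440633921
[583.78928636  11.59930429] -6.825245619088718 -49.1962181318174
```

```bash
python3 - <<'E'
from h import *
x,y=st(-42,-39); go(x,y,94,88.5)
E
```

```text
t21.72 pos [551.9  11.2 189.9] R [-0.999 -0.027  0.019] jaw 88.3 | d_tool [95.9  6.   9.6] turn -0.003 rad q6 -1.57 F [-0.2  0.8 -1.3] w 30.9
```

>>> send_rows --pt "10 2 4 0" --pt "10 2 4 0" --pt "10 2 2 0" --pt "10 1 0 0" --pt "10 1 0 0" --pt "10 1 0 0" --pt "0 0 0 0"

```text
t: 22.3
ee_pos: [538.6, 25.2, 120.8]
orientation: [-1.185, 1.194, 1.183]
ft_force: [-0.2, 0.6, -1.6]
width: 30.9
```

```bash
python3 - <<'E'
from h import *
x,y=st(-42,-39); go(x,y,94,88.5)
s=grab("scene"); crop(s,280,180,480,330,3.8,"s12")
E
```

```text
t22.30 pos [538.6  25.2 120.8] R [-1.    -0.02   0.019] jaw 88.4 | d_tool [26.9 -9.8 -2.7] turn -0.002 rad q6 -1.55 F [-0.2  0.6 -1.6] w 30.9
```

View pics/s12.png

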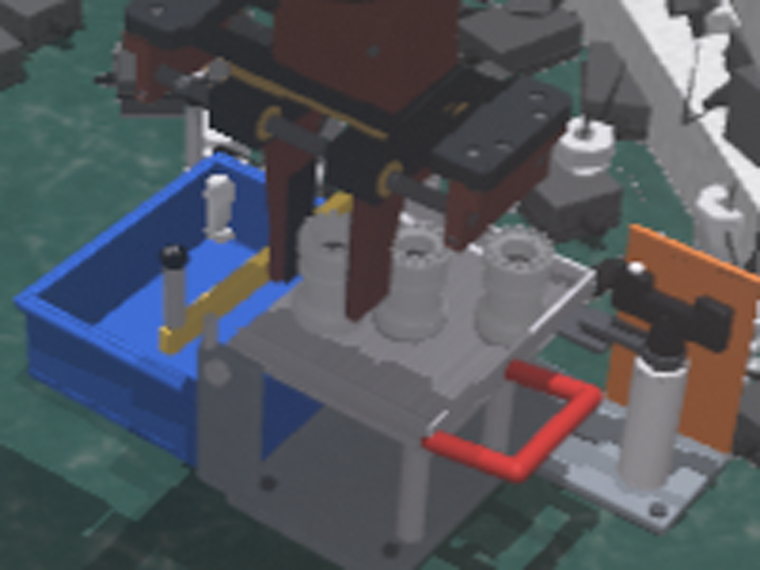

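Coupling c hovers over the tray; shift +9.8 mm in x and set it down.

>>> send_rows --pt "0 -5 -1.5 0" --pt "0 -5 -1.5 0" --pt "7 0 0 0" --pt "7 0 0 0" --pt "5 0 0 0" --pt "0 0 0 0"

```text
t: 22.85
ee_pos: [553.0, 21.5, 102.7]
orientation: [-1.187, 1.19, 1.178]
ft_force: [0.4, -0.3, -0.2]
width: 30.6
```

```bash
python3 - <<'E'
from h import *
x,y=st(-42,-39); go(x,y,94,88.5)
s=grab("scene"); crop(s,280,180,480,330,3.8,"s13")
E
```

```text
t22.85 pos [553.   21.5 102.7] R [-1.    -0.025  0.019] jaw 88.4 | d_tool [8.6 4.4 0.9] turn -0.002 rad q6 -1.55 F [ 0.4 -0.3 -0.2] w 30.6
```

View pics/s13.png

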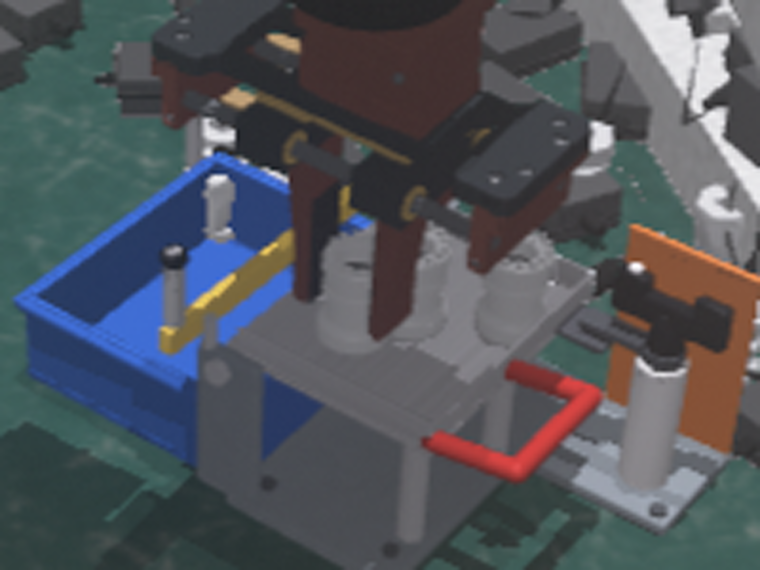

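>>> send_rows --pt "0 3 0 0" --pt "0 3 0 0" --pt "3 0 0 0" --pt "3 0 0 0" --pt "0 0 0 0"

```text
t: 23.32
ee_pos: [546.4, 21.9, 96.7]
orientation: [-1.187, 1.19, 1.178]
ft_force: [-0.4, -0.0, -0.8]
width: 30.8
```

>>> send_rows --pt "2 0 0 0" --pt "1.5 0 0 0" --pt "1 0 0 0"

```text
t: 23.57
ee_pos: [546.7, 22.1, 92.0]
orientation: [-1.187, 1.19, 1.178]
ft_force: [0.0, 0.0, -0.2]
width: 31.1
```

>>> send_rows --pt "1 -1 0 0" --pt "1.5 0 0 0" --pt "1 0 0 0"

```text
t: 23.82
ee_pos: [548.0, 22.1, 90.4]
orientation: [-1.187, 1.19, 1.178]
ft_force: [-7.7, -0.9, 16.7]
width: 30.8
```

>>> send_rows --pt "-1 0 0 0" --pt "0 0 0 0" --pt "0 0 0 0" --pt "0 0 0 0" --pt "0 0 0 0" --fingers 0.56

```text
t: 24.23
ee_pos: [549.0, 22.1, 92.2]
orientation: [-1.188, 1.188, 1.177]
ft_force: [-0.2, -0.7, -0.5]
width: 49.1
```

>>> send_rows --pt "-8 0 0 0" --pt "-15 0 0 0" --pt "-25 0 0 0" --pt "-25 0 0 0" --pt "-25 0 0 0" --pt "-25 0 0 0" --pt "0 0 0 0"

```text
t: 24.82
ee_pos: [543.8, 19.7, 220.1]
orientation: [-1.185, 1.193, 1.181]
ft_force: [1.2, 0.2, 0.1]
width: 49.0
```

```bash
python3 - <<'E'
from h import *
x,y=st(45,-150); go(x,y,160,-1.5)
s=grab("scene"); crop(s,280,180,480,330,3.8,"s14")
w=grab("wrist"); crop(w,0,0,640,480,1,"w14")
E
```

```text
t24.82 pos [543.8  19.7 220.1] R [-1.    -0.021  0.019] jaw 88.4 | d_tool [  60.1  -91.  -108.8] turn 1.569 rad q6 -1.55 F [1.2 0.2 0.1] w 49.0
```

View pics/s14.png

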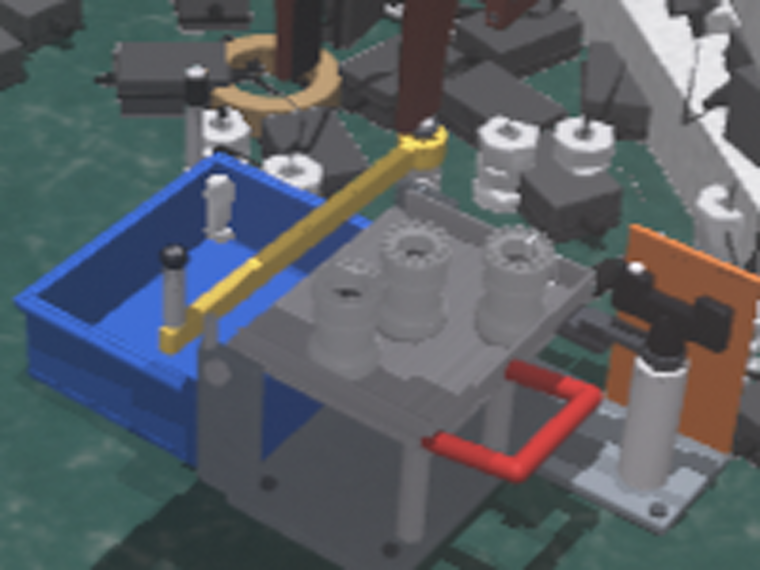

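```bash
python3 - <<'E'
from h import *
t=np.load("top0.npy",allow_pickle=True).item()
K=st(45,-150)
v,u=np.mgrid[0:480,0:640]; d=t["depth"]
M=t["world_from_camera"]; r=np.linalg.inv(t["mtx"])@np.stack([u.ravel(),v.ravel(),np.ones(u.size)]); P=(M[:3,:3]@(r*d.ravel())).T+M[:3,3]
P=P[d.ravel()>0]
dist=np.hypot(*(P[:,:2]-K).T)
for a in range(0,360,30):
  ang=np.degrees(np.arctan2(P[:,1]-K[1],P[:,0]-K[0]))%360
  print(a,[(rr,int(P[(abs((ang-a+180)%360-180)<15)&(dist>rr)&(dist<rr+30),2].max(initial=-9))) for rr in(30,60,90,120,150)])
E
```

```text
0 [(30, 117), (60, 48), (90, 201), (120, 204), (150, 205)]
30 [(30, 117), (60, 54), (90, 20), (120, 21), (150, 204)]
60 [(30, 116), (60, 93), (90, 90), (120, 87), (150, 109)]
90 [(30, 93), (60, 90), (90, 93), (120, 92), (150, 104)]
120 [(30, 93), (60, 94), (90, 81), (120, 82), (150, 101)]
150 [(30, 93), (60, 92), (90, 92), (120, 94), (150, 92)]
180 [(30, 95), (60, 95), (90, 93), (120, 10), (150, 13)]
210 [(30, 9), (60, 7), (90, 4), (120, 14), (150, 14)]
240 [(30, 9), (60, 8), (90, 8), (120, 18), (150, 14)]
270 [(30, 6), (60, 46), (90, 46), (120, 33), (150, 33)]
300 [(30, 31), (60, 47), (90, 52), (120, 58), (150, 35)]
330 [(30, 115), (60, 34), (90, 36), (120, 77), (150, 201)]
```

View pics/w14.png

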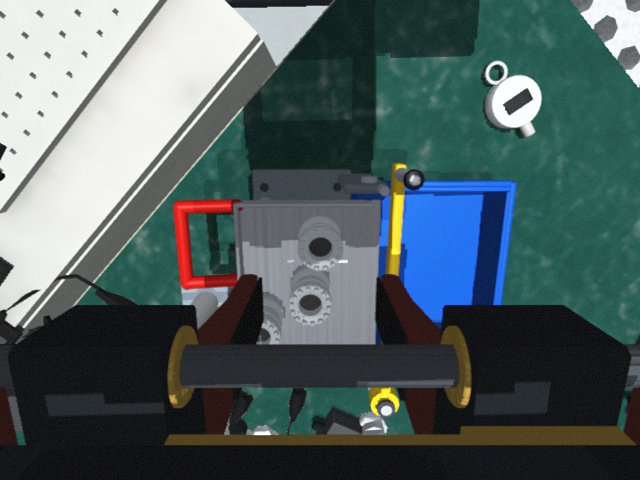

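```bash
python3 - <<'E'
from h import *
t=np.load("top0.npy",allow_pickle=True).item()
K=st(45,-150)
v,u=np.mgrid[0:480,0:640]; d=t["depth"]
M=t["world_from_camera"]; r=np.linalg.inv(t["mtx"])@np.stack([u.ravel(),v.ravel(),np.ones(u.size)]); P=(M[:3,:3]@(r*d.ravel())).T+M[:3,3]
ok=(d.ravel()>0)&(P[:,2]>130); q=P[ok]; uv=np.stack([u.ravel(),v.ravel()],1)[ok]
dist=np.hypot(*(q[:,:2]-K).T); i=np.argsort(dist)[:400:25]
for k in i: print(q[k].round(0),uv[k],dist[k].round(0))
E
```

```text
[745. -82. 192.] [434 115] 112.0
[748. -79. 154.] [428 119] 115.0
[750. -77. 146.] [426 119] 118.0
[752. -78. 200.] [433 110] 119.0
[753. -76. 193.] [431 110] 121.0
[756. -93. 202.] [442 107] 123.0
[757. -78. 200.] [433 107] 125.0
[759. -99. 187.] [443 108] 126.0
[759. -74. 198.] [430 106] 128.0
[760. -70. 155.] [423 112] 129.0
[761. -67. 152.] [421 112] 130.0
[765. -90. 197.] [439 103] 132.0
[ 765. -106.  157.] [443 109] 133.0
[765. -66. 185.] [424 105] 134.0
[768. -79. 200.] [433 101] 135.0
[767. -65. 196.] [425 102] 136.0
```

>>> send_rows --pt "0 0 0 0.11" --pt "0 0 0 0.11" --pt "0 0 0 0.11" --pt "0 0 0 0.11" --pt "0 0 0 0.11" --pt "0 0 0 0.11" --pt "0 0 0 0.11" --pt "0 0 0 0.11" --pt "0 0 0 0.11" --pt "0 0 0 0.11" --fingers 0.25

```text
t: 25.75
ee_pos: [531.9, 19.8, 202.0]
orientation: [-0.293, 1.554, 0.323]
ft_force: [0.2, -0.7, 0.4]
width: 21.8
```

>>> send_rows --pt "0 0 0 0.11" --pt "0 0 0 0.11" --pt "0 0 0 0.11" --pt "0 0 0 0.11" --pt "0 0 0 0"

```text
t: 26.17
ee_pos: [526.2, 19.8, 193.6]
orientation: [0.072, 1.595, -0.045]
ft_force: [-0.3, 0.0, 0.5]
width: 22.3
```

```bash
python3 - <<'E'
from h import *
x,y=st(45,-150); go(x,y,180,-1.5)
E
```

```text
t26.17 pos [526.2  19.8 193.6] R [-1.     0.016 -0.026] jaw -4.3 | d_tool [   9.1 -102.3  114.9] turn -0.048 rad q6 0.07 F [-0.3  0.   0.5] w 22.3
```

>>> send_rows --pt "-2 -10 11 -0.02" --pt "-2 -10 11 -0.02" --pt "-1 -10 11 0" --pt "0 -10 11 0" --pt "0 -10 11 0" --pt "0 -10 11 0" --pt "0 -10 11 0" --pt "0 -10 11 0" --pt "0 -10 11 0" --pt "0 0 0 0"

```text
t: 27.0
ee_pos: [624.0, -79.9, 184.2]
orientation: [0.025, 1.61, 0.004]
ft_force: [-0.2, 0.8, -0.6]
width: 21.7
```

```bash
python3 - <<'E'
from h import *
x,y=st(45,-150); go(x,y,180,-1.5)
w=grab("wrist"); crop(w,0,0,640,480,1,"w15"); print([proj(w,[*st(45,-150+e),z]) for e,z in((0,111),(-28,119),(28,119))])
s=grab("scene"); crop(s,320,100,520,250,3.8,"s15")
E
```

```text
t27.00 pos [624.  -79.9 184.2] R [-0.999  0.018 -0.04 ] jaw -0.7 | d_tool [  3.6 -10.6   9.3] turn 0.013 rad q6 -0.15 F [-0.2  0.8 -0.6] w 21.7
[array([339.82029489, 272.63029743]), array([338.79941426, 320.00702333]), array([341.22864699, 230.84493025])]
```

View pics/w15.png

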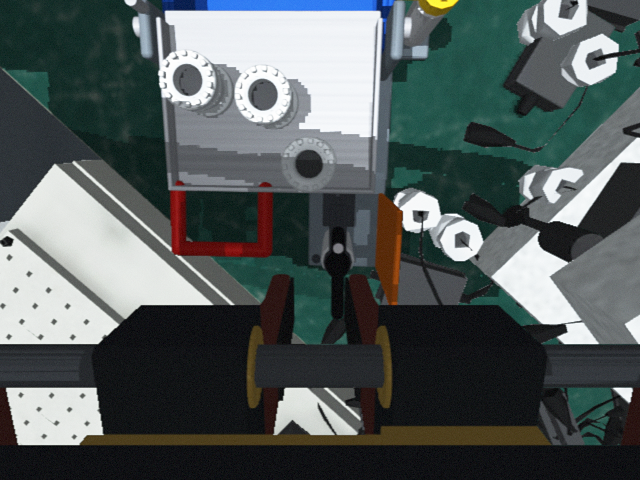

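>>> send_rows --pt "5 -5 4 0.013" --pt "5 -5 4 0" --pt "8 0 0 0" --pt "8 0 0 0" --pt "8 0 0 0" --pt "0 0 0 0"

```text
t: 27.6
ee_pos: [626.1, -86.7, 145.1]
orientation: [0.035, 1.615, -0.004]
ft_force: [0.1, 0.4, -0.5]
width: 22.2
```

```bash
python3 - <<'E'
from h import *
go(631.4,-89.5,90,-1.5)
w=grab("wrist"); crop(w,220,100,470,400,2,"w16"); print([proj(w,[631.4,-89.5+e,z]) for e,z in((0,111),(-28,119),(28,119))])
s=grab("scene"); crop(s,360,120,520,270,4,"s16")
E
```

```text
t27.60 pos [626.1 -86.7 145.1] R [-0.999  0.019 -0.045] jaw -1.4 | d_tool [54.7 -3.7  7.9] turn 0.002 rad q6 -0.15 F [ 0.1  0.4 -0.5] w 22.2
[array([334.0565708 , 280.60706037]), array([334.77524746, 337.27643551]), array([333.04318059, 230.72900157])]
```

View pics/w16.png

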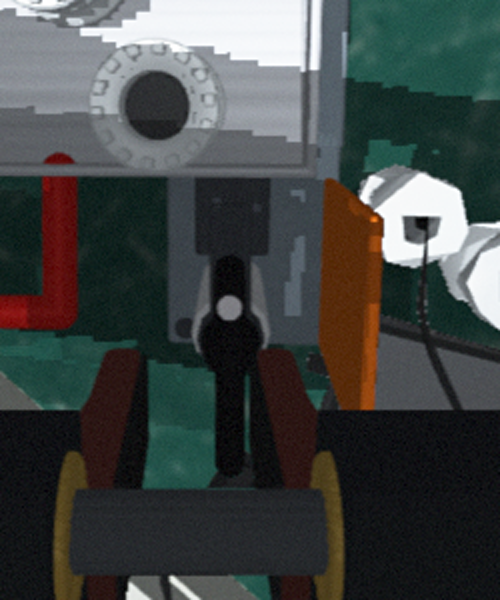

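View pics/s16.png

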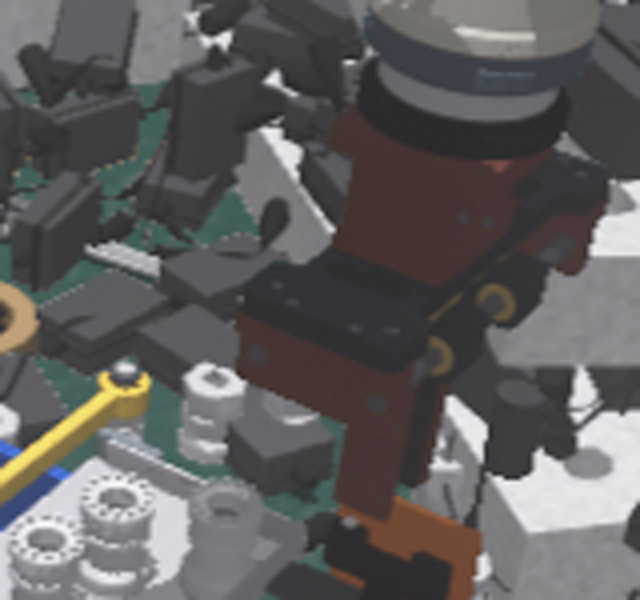

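>>> send_rows --pt "0 -2 4 0" --pt "0 -2 4 0" --pt "5 0 0.5 0" --pt "5 0 0.5 0" --pt "0 0 0 0"

```text
t: 28.12
ee_pos: [637.8, -91.2, 137.0]
orientation: [0.034, 1.61, -0.004]
ft_force: [0.1, -0.5, 0.4]
width: 21.9
```

```bash
python3 - <<'E'
from h import *
go(631.4,-89.5,90,-1.5)
E
```

```text
t28.12 pos [637.8 -91.2 137. ] R [-0.999  0.018 -0.04 ] jaw -1.4 | d_tool [47.2  0.7 -4.6] turn 0.002 rad q6 -0.15 F [ 0.1 -0.5  0.4] w 21.9
```

>>> send_rows --pt "0 0 -4 0" --pt "0 0.5 -1.5 0" --pt "0 0 0 0"

```text
t: 28.37
ee_pos: [631.5, -90.5, 136.7]
orientation: [0.034, 1.611, -0.004]
ft_force: [-0.2, -0.2, 0.4]
width: 21.8
```

```bash
python3 - <<'E'
from h import *
go(631.4,-89.5,90,-1.5)
E
```

```text
t28.37 pos [631.5 -90.5 136.7] R [-0.999  0.019 -0.041] jaw -1.4 | d_tool [46.6  0.1  1.7] turn 0.002 rad q6 -0.15 F [-0.2 -0.2  0.4] w 21.8
```

>>> send_rows --pt "6 0 0.3 0" --pt "6 0 0.3 0" --pt "6 0 0.3 0" --pt "0 0 0 0"

```text
t: 28.7
ee_pos: [631.6, -90.1, 117.6]
orientation: [0.034, 1.61, -0.004]
ft_force: [-0.6, -0.6, 0.3]
width: 22.2
```

```bash
python3 - <<'E'
from h import *
go(631.4,-89.5,90,-1.5)
w=grab("wrist"); crop(w,220,100,470,400,2,"w17")
E
```

```text
t28.70 pos [631.6 -90.1 117.6] R [-0.999  0.018 -0.04 ] jaw -1.4 | d_tool [27.6  0.   0.9] turn 0.002 rad q6 -0.15 F [-0.6 -0.6  0.3] w 22.2
```

View pics/w17.png

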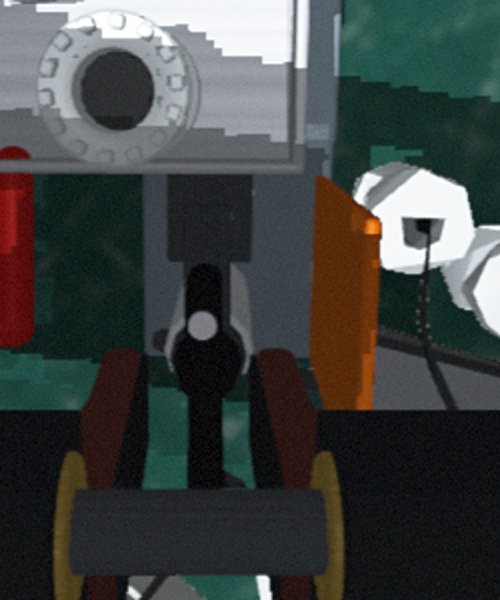

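>>> send_rows --pt "6 0 0.3 0" --pt "6 0 0.3 0" --pt "6 0 0.3 0" --pt "6 0 0.3 0" --pt "0 0 0 0"

```text
t: 29.17
ee_pos: [632.3, -89.6, 91.3]
orientation: [0.034, 1.61, -0.004]
ft_force: [-0.5, -1.2, 0.5]
width: 22.2
```

>>> send_rows --pt "0 0 0 0" --pt "0 0 0 0" --pt "0 0 0 0" --pt "0 0 0 0" --fingers 0.02

```text
t: 29.5
ee_pos: [632.6, -89.6, 90.6]
orientation: [0.034, 1.609, -0.004]
ft_force: [-0.2, -0.7, -1.9]
width: 13.8
```

```bash
python3 - <<'E'
from h import *
go(631.4,-89.5,92,-1.5)
E
```

```text
t29.50 pos [632.6 -89.6  90.6] R [-0.999  0.018 -0.039] jaw -1.4 | d_tool [-1.4  0.1 -1.3] turn 0.002 rad q6 -0.15 F [-0.2 -0.7 -1.9] w 13.8
```

>>> send_rows --pt "0 0 0 0" --pt "0 0 0 0" --pt "0 0 0 0"

```text
t: 29.75
ee_pos: [632.6, -89.6, 90.6]
orientation: [0.034, 1.609, -0.004]
ft_force: [0.6, 0.2, -2.7]
width: 13.9
```

```bash
python3 - <<'E'
from h import *
go(631.4,-89.5,92,-1.5)
w=grab("wrist"); crop(w,220,100,470,400,2,"w18")
E
```

```text
t29.75 pos [632.6 -89.6  90.6] R [-0.999  0.018 -0.039] jaw -1.4 | d_tool [-1.4  0.1 -1.3] turn 0.002 rad q6 -0.15 F [ 0.6  0.2 -2.7] w 13.9
```

View pics/w18.png

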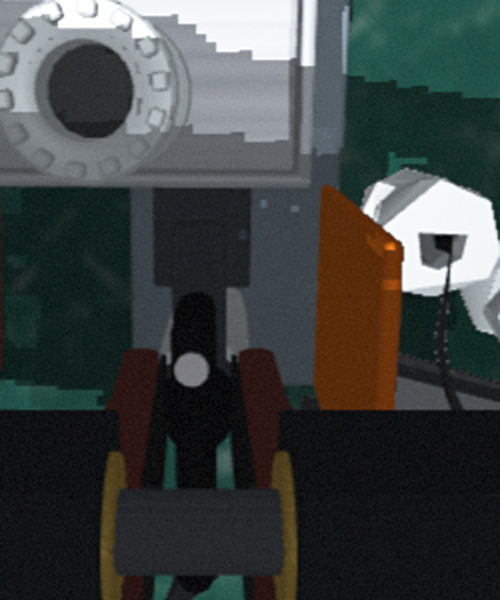

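>>> send_rows --pt "-4 0 0 0" --pt "-5 0 0 0" --pt "0 0 0 0" --fingers 0.2

```text
t: 30.05
ee_pos: [633.0, -89.8, 100.8]
orientation: [0.034, 1.609, -0.004]
ft_force: [-0.5, -0.9, -0.0]
width: 17.5
```

>>> send_rows --pt "0 0 0 0" --pt "0 0 0 0" --pt "0 0 0 0" --pt "0 0 0 0" --pt "0 0 0 0" --fingers 0.02

```text
t: 30.47
ee_pos: [632.6, -89.8, 101.7]
orientation: [0.034, 1.609, -0.004]
ft_force: [-0.1, 0.4, -0.0]
width: 8.1
```

>>> send_rows --pt "0 0 0 -0.1" --pt "0 0 0 -0.1" --pt "0 0 0 -0.1"

```text
t: 30.72
ee_pos: [632.0, -89.9, 101.7]
orientation: [-0.205, 1.596, 0.244]
ft_force: [-1.7, -1.4, 1.0]
width: 8.2
```

```bash
python3 - <<'E'
from h import *
go(632.6,-89.8,101.7,78.7)
E
```

```text
t30.72 pos [632.  -89.9 101.7] R [-0.999  0.03  -0.033] jaw 16.3 | d_tool [ 0.  -0.1  0.6] turn -1.089 rad q6 -0.46 F [-1.7 -1.4  1. ] w 8.2
```

>>> send_rows --pt "0 0 0 -0.11" --pt "0 0 0 -0.11" --pt "0 0 0 -0.11" --pt "0 0 0 -0.11" --pt "0 0 0 -0.11"

```text
t: 31.13
ee_pos: [631.0, -90.6, 101.7]
orientation: [-0.647, 1.495, 0.703]
ft_force: [-0.9, -0.4, -0.0]
width: 8.0
```

```bash
python3 - <<'E'
from h import *
go(632.6,-89.8,101.7,78.7)
E
```

```text
t31.13 pos [631.  -90.6 101.7] R [-0.999  0.044 -0.014] jaw 49.3 | d_tool [-0.  -0.8  1.7] turn -0.512 rad q6 -1.04 F [-0.9 -0.4 -0. ] w 8.0
```

>>> send_rows --pt "0 0 0.5 -0.11" --pt "0 0 0.5 -0.11" --pt "0 0 0 -0.11" --pt "0 0 0 -0.11" --pt "0 0 0 -0.08" --pt "0 0 0 0"

```text
t: 31.63
ee_pos: [630.4, -91.6, 101.7]
orientation: [-1.059, 1.305, 1.13]
ft_force: [-0.5, 0.5, 0.3]
width: 8.3
```

```bash
python3 - <<'E'
from h import *
go(632.6,-89.8,101.7,78.7); print(ctrl.get_obs()["moment"])
E
```

```text
t31.63 pos [630.4 -91.6 101.7] R [-0.999  0.047  0.009] jaw 80.8 | d_tool [-0.  -1.9  2.2] turn 0.037 rad q6 -1.59 F [-0.5  0.5  0.3] w 8.3
[ 0.02293441  0.01202216 -0.19244616]
```

>>> send_rows --pt "0 0 0 0" --pt "0 0 0 0" --pt "0 0 0 0" --pt "0 0 0 0" --fingers 0.22

```text
t: 31.97
ee_pos: [630.8, -91.6, 101.9]
orientation: [-1.054, 1.308, 1.124]
ft_force: [-1.0, 0.2, -1.4]
width: 19.3
```

>>> send_rows --pt "-5 0 0 0" --pt "-10 0 0 0" --pt "-20 0 0 0" --pt "-25 0 0 0" --pt "-25 0 0 0" --pt "-25 0 0 0" --pt "0 0 0 0"

```text
t: 32.55
ee_pos: [635.3, -93.3, 218.9]
orientation: [-1.05, 1.311, 1.123]
ft_force: [0.9, -0.2, 0.0]
width: 19.1
```

```bash
python3 - <<'E'
from h import *
go(500,55,220,88.5)
w=grab("wrist"); crop(w,0,0,640,480,1,"w19")
s=grab("scene"); crop(s,280,180,480,330,3.8,"s19")
E
```

```text
t32.55 pos [635.3 -93.3 218.9] R [-0.999  0.049  0.009] jaw 80.2 | d_tool [  7.8 158.4 123.1] turn -0.145 rad q6 -1.57 F [ 0.9 -0.2  0. ] w 19.1
```

View pics/w19.png

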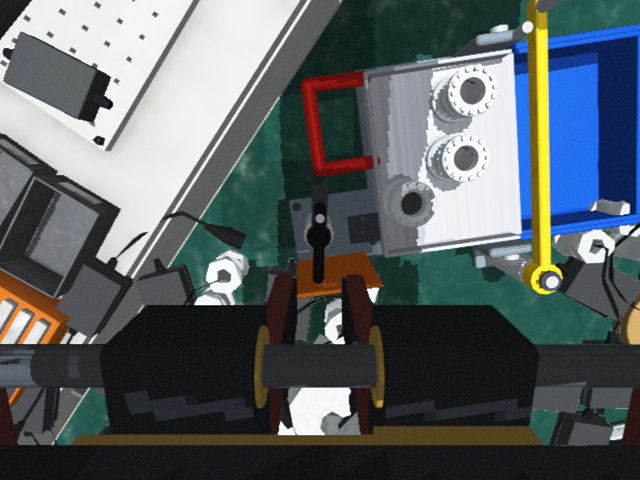

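View pics/s19.png

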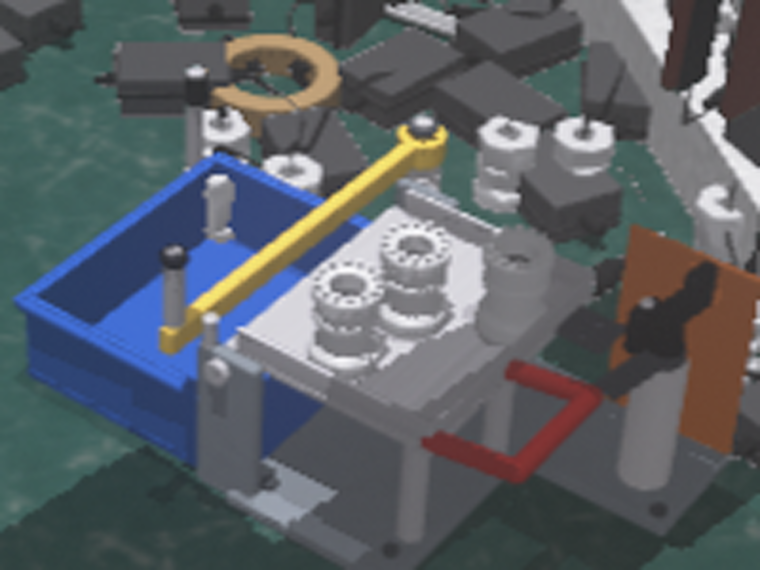

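>>> send_rows --pt "0 8 8 -0.07" --pt "0 14 15 -0.07" --pt "0 14 16 0" --pt "0 14 17 0" --pt "0 14 17 0" --pt "0 14 17 0" --pt "0 14 17 0" --pt "0 14 17 0" --pt "0 14 17 0" --pt "0 10 10 0" --fingers 0.27

```text
t: 33.48
ee_pos: [496.7, 67.1, 213.2]
orientation: [-1.139, 1.265, 1.248]
ft_force: [-0.7, -0.4, -0.3]
width: 23.9
```

```bash
python3 - <<'E'
from h import *
go(501,80.5,170,88.5)
w=grab("wrist"); crop(w,0,0,640,480,1,"w20");print(proj(w,[501,80.5,137]))
E
```

```text
t33.48 pos [496.7  67.1 213.2] R [-0.997  0.074  0.016] jaw 88.2 | d_tool [43.  -7.1 12.9] turn -0.005 rad q6 -1.46 F [-0.7 -0.4 -0.3] w 23.9
[338.24273167 268.66637511]
```

View pics/w20.png

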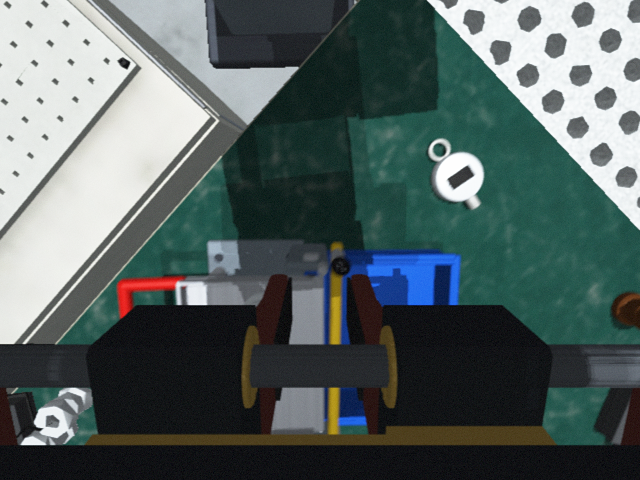

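>>> send_rows --pt "8 -2 7 0" --pt "8 -2 7 0" --pt "10 -1 0 0" --pt "10 -1 0 0" --pt "0 0 0 0"

```text
t: 33.95
ee_pos: [499.1, 83.4, 171.6]
orientation: [-1.139, 1.267, 1.251]
ft_force: [-0.3, 0.1, -0.5]
width: 24.1
```

```bash
python3 - <<'E'
from h import *
go(499.5,82,106,88.5)
w=grab("wrist"); crop(w,220,100,470,400,2,"w21");print(proj(w,[499.5,82,137]))
E
```

```text
t33.95 pos [499.1  83.4 171.6] R [-0.997  0.077  0.015] jaw 88.3 | d_tool [65.3 -5.5 -2.4] turn -0.003 rad q6 -1.44 F [-0.3  0.1 -0.5] w 24.1
[314.83019973 281.32076859]
```

View pics/w21.png

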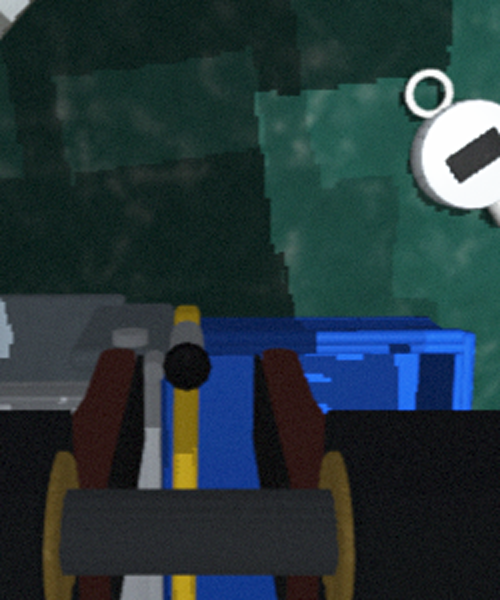

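>>> send_rows --pt "8 -1 -1 0" --pt "8 -1 -1 0" --pt "8 -1 0 0" --pt "8 -1 0 0" --pt "8 -1 0 0" --pt "8 -1 0 0" --pt "6 0 0 0" --pt "0 0 0 0"

```text
t: 34.67
ee_pos: [502.2, 80.3, 111.5]
orientation: [-1.137, 1.268, 1.249]
ft_force: [0.2, 0.2, -0.0]
width: 23.8
```

```bash
python3 - <<'E'
from h import *
go(500,82,106,88.5)
s=grab("scene"); crop(s,280,180,480,330,3.8,"s21")
E
```

```text
t34.67 pos [502.2  80.3 111.5] R [-0.997  0.077  0.015] jaw 88.2 | d_tool [5.7 1.8 1.6] turn -0.006 rad q6 -1.44 F [ 0.2  0.2 -0. ] w 23.8
```

View pics/s21.png

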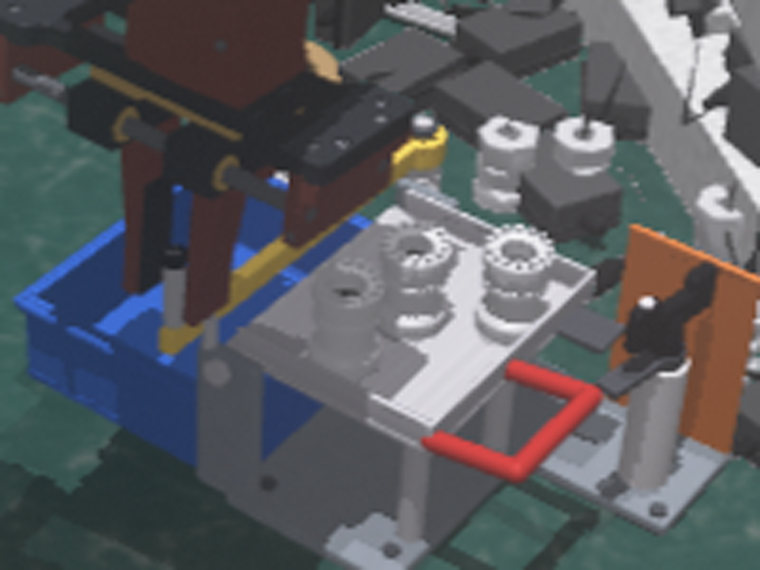

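```bash
cat >> h.py <<'E'
PV=np.array([691.0,74.3])
def gate():
    o,R=tool(); d=o["ee_pos"][:2]-PV; r=np.hypot(*d)
    # stand-frame angle
    sx=d@EX; sy=d@EY; th=np.arctan2(sy,-sx)
    jaw=np.degrees(np.arctan2(R[1,2],R[0,2])); want=88.5-np.degrees(th)
    print("theta_tcp %.3f r %.1f z %.1f jaw %.1f want %.1f (turn %.3f) F %s"%(th,r,o["ee_pos"][2],jaw,want,np.radians(jaw-want),o["ft_force"].round(1)),R[2].round(3))
E
python3 -c "from h import *;gate()"
```

```text
theta_tcp 0.006 r 188.7 z 111.9 jaw 88.1 want 88.2 (turn -0.000) F [-0.9  0.3  0.2] [-0.997  0.076  0.015]
```

>>> send_rows --pt "4 -0.5 10 0.05" --pt "0 -0.5 12 0.063" --pt "0 -0.5 12 0.063" --pt "0 -0.5 12 0.063"

```text
t: 35.05
ee_pos: [509.6, 125.1, 108.4]
orientation: [-0.957, 1.381, 1.056]
ft_force: [-0.1, -1.4, -1.0]
width: 24.1
```

```bash
python3 -c "from h import *;gate()"
```

```text
theta_tcp 0.247 r 188.3 z 108.4 jaw 73.9 want 74.4 (turn -0.008) F [-0.1 -1.4 -1. ] [-0.997  0.078 -0.005]
```

Tracks well; continue.

>>> send_rows --pt "0 -0.5 12 0.06" --pt "0 -0.5 12 0.063" --pt "0 -0.5 12 0.063" --pt "0 -0.5 12 0.063" --pt "0 -0.5 12 0.063" --pt "0 -0.5 12 0.063"

```text
t: 35.55
ee_pos: [543.7, 191.6, 108.8]
orientation: [-0.668, 1.517, 0.743]
ft_force: [-0.5, -0.9, -0.5]
width: 23.8
```

```bash
python3 -c "from h import *;gate()"
```

```text
theta_tcp 0.646 r 188.3 z 108.8 jaw 51.4 want 51.5 (turn -0.001) F [-0.5 -0.9 -0.5] [-0.997  0.068 -0.035]
```

>>> send_rows --pt "0 -0.5 12 0.063" --pt "0 -0.5 12 0.063" --pt "0 -0.5 12 0.063" --pt "0 -0.5 12 0.063" --pt "0 -0.5 12 0.063" --pt "0 -0.5 12 0.063" --pt "0 -0.5 12 0.063"

```text
t: 36.13
ee_pos: [611.9, 246.2, 107.4]
orientation: [-0.321, 1.613, 0.369]
ft_force: [-0.8, -1.1, 1.1]
width: 23.8
```

```bash
python3 -c "from h import *;gate()"
```

```text
theta_tcp 1.114 r 189.2 z 107.4 jaw 25.0 want 24.7 (turn 0.006) F [-0.8 -1.1  1.1] [-0.997  0.044 -0.061]
```

>>> send_rows --pt "0 -0.5 11 0.06" --pt "0 -0.5 10 0.05" --pt "0 -0.5 8 0.04" --pt "0 0 3 0"

```text
t: 36.47
ee_pos: [642.1, 257.5, 106.3]
orientation: [-0.201, 1.636, 0.237]
ft_force: [-15.7, -5.7, 8.4]
width: 24.1
```

```bash
python3 -c "from h import *;gate()"
```

```text
theta_tcp 1.284 r 189.6 z 106.3 jaw 15.9 want 14.9 (turn 0.017) F [-15.7  -5.7   8.4] [-0.997  0.033 -0.072]
```

>>> send_rows --pt "0 0 -5 0" --pt "0 0 -2 0" --pt "-10 0 0 0" --pt "-15 0 0 0" --pt "-20 0 0 0" --pt "-20 0 0 0" --pt "-20 0 0 0" --pt "-20 0 0 0" --pt "0 0 0 0"

```text
t: 37.22
ee_pos: [643.6, 254.3, 220.5]
orientation: [-0.203, 1.633, 0.241]
ft_force: [0.3, -0.5, 2.2]
width: 24.0
```

```bash
python3 - <<'E'
from h import *
x,y=st(-35,-142); go(x,y,215,88.5)
s=grab("scene"); crop(s,210,180,490,340,2.8,"s22"); t=grab("top"); crop(t,230,130,450,280,3.5,"t22")
E
```

```text
t37.22 pos [643.6 254.3 220.5] R [-0.997  0.034 -0.069] jaw 16.1 | d_tool [   8.  -296.9 -179. ] turn -1.263 rad q6 0.05 F [ 0.3 -0.5  2.2] w 24.0
```

View pics/s22.png

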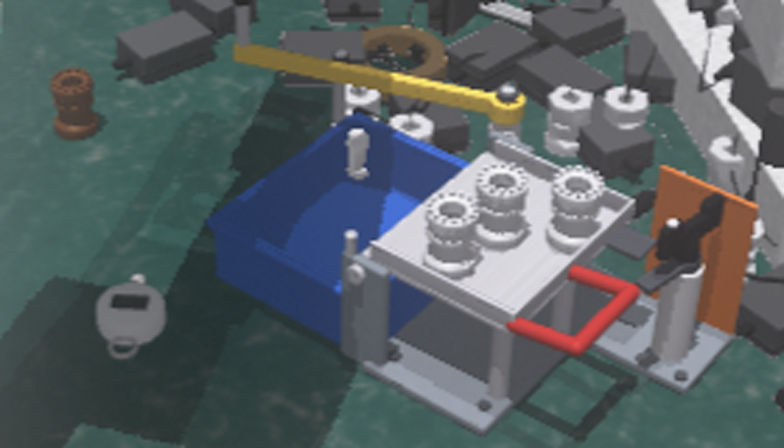

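View pics/t22.png

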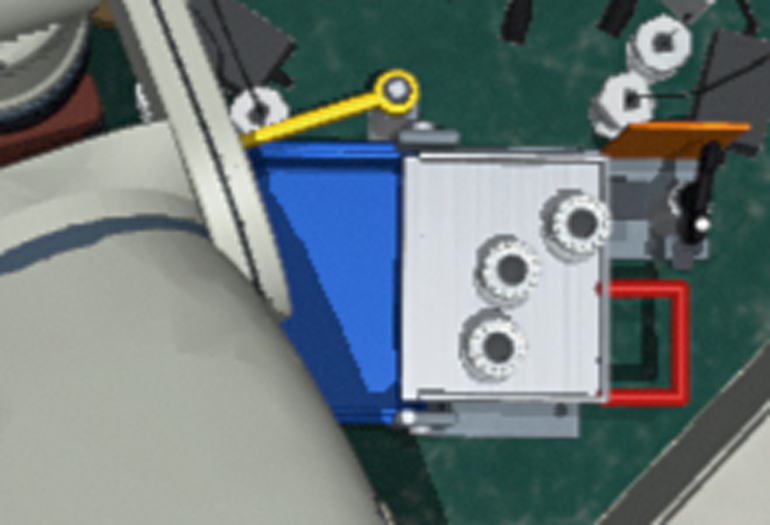

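>>> send_rows --pt "0 0 0 -0.105" --pt "0 0 0 -0.105" --pt "0 0 0 -0.105" --pt "0 0 0 -0.105" --pt "0 0 0 -0.105" --pt "0 0 0 -0.105" --pt "0 0 0 -0.105" --pt "0 0 0 -0.105" --pt "0 0 0 -0.105" --pt "0 0 0 -0.105" --fingers 0.35

```text
t: 38.15
ee_pos: [632.7, 250.9, 201.2]
orientation: [-1.021, 1.371, 1.136]
ft_force: [-0.2, 0.7, 0.0]
width: 30.5
```

```bash
python3 - <<'E'
from h import *
x,y=st(-35,-142); go(x,y,215,88.5)
E
```

```text
t38.15 pos [632.7 250.9 201.2] R [-0.995  0.1   -0.015] jaw 79.1 | d_tool [  -7.1   16.1 -340.6] turn -0.164 rad q6 -1.05 F [-0.2  0.7  0. ] w 30.5
```

>>> send_rows --pt "-10 0 -20 -0.08" --pt "-8 3 -30 -0.08" --pt "-4 3 -34 0" --pt "0 3 -34 0" --pt "0 3 -34 0" --pt "0 3 -34 0" --pt "0 3 -34 0" --pt "0 3 -34 0" --pt "0 3 -34 0" --pt "0 0 0 0"

```text
t: 38.98
ee_pos: [589.2, -45.7, 210.3]
orientation: [-1.143, 1.303, 1.295]
ft_force: [0.5, -0.4, -0.5]
width: 30.6
```

```bash
python3 - <<'E'
from h import *
x,y=st(-35,-142); go(x,y,150,88.5)
w=grab("wrist"); crop(w,0,0,640,480,1,"w23");print(proj(w,[x,y,90]))
E
```

```text
t38.98 pos [589.2 -45.7 210.3] R [-0.992  0.124 -0.   ] jaw 89.6 | d_tool [ 64.3  28.  -34.9] turn 0.020 rad q6 -1.65 F [ 0.5 -0.4 -0.5] w 30.6
[270.58990057 208.79286681]
```

View pics/w23.png

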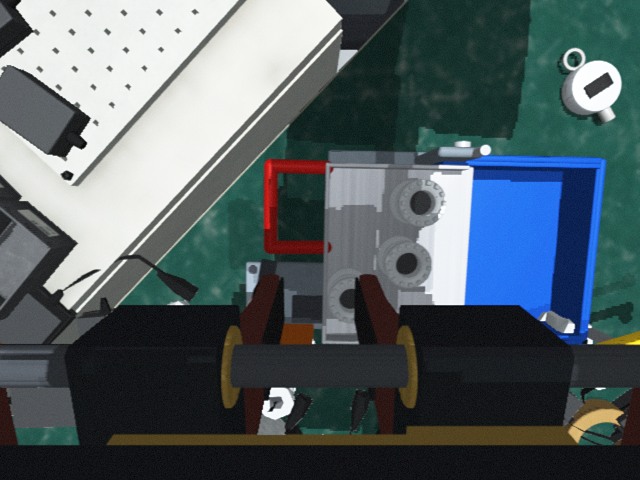

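>>> send_rows --pt "-12 0 0 0" --pt "-12 0 0 0" --pt "-12 0 0 0" --pt "-12 0 0 0" --pt "-12 0 0 0" --pt "-12 0 0 0" --pt "-12 0 0 0" --pt "-12 0 0 0" --pt "-12 0 0 0" --pt "0 0 0 0"

```text
t: 39.87
ee_pos: [604.8, -30.1, 327.9]
orientation: [-1.151, 1.294, 1.309]
ft_force: [-0.2, -0.5, 0.3]
width: 31.1
```

```bash
python3 - <<'E'
from h import *
x,y=st(-35,-142); go(x,y,150,88.5); print(ctrl.get_obs()["qpos"].round(3))
E
```

```text
t39.87 pos [604.8 -30.1 327.9] R [-0.992  0.125  0.004] jaw 90.4 | d_tool [182.8  29.4 -50.6] turn 0.034 rad q6 -1.64 F [-0.2 -0.5  0.3] w 31.1
[-0.067  0.359  1.483 -0.005  1.425 -1.644]
```

>>> send_rows --pt "25 0 0 0" --pt "25 0 0 0" --pt "25 0 0 0" --pt "25 0 0 0" --pt "0 0 0 0"

```text
t: 40.28
ee_pos: [595.5, -23.0, 230.5]
orientation: [-1.163, 1.282, 1.307]
ft_force: [-0.5, -0.2, 0.1]
width: 30.7
```

```bash
python3 - <<'E'
from h import *
x,y=st(-35,-142); go(x,y,150,88.5); print(ctrl.get_obs()["qpos"].round(3))
E
```

```text
t40.28 pos [595.5 -23.  230.5] R [-0.994  0.114  0.004] jaw 91.0 | d_tool [ 84.7  33.9 -57.1] turn 0.043 rad q6 -1.64 F [-0.5 -0.2  0.1] w 30.7
[-0.056  0.426  1.611 -0.005  1.219 -1.642]
```

>>> send_rows --pt "-25 0 0 0" --pt "-25 0 0 0" --pt "-25 0 0 0" --pt "-25 0 0 0" --pt "-25 0 0 0" --pt "-25 0 0 0" --pt "-25 0 0 0" --pt "-25 0 0 0" --pt "0 0 0 0"

```text
t: 41.03
ee_pos: [618.4, -14.6, 445.5]
orientation: [-1.169, 1.279, 1.319]
ft_force: [0.1, -0.4, 0.4]
width: 30.9
```

>>> send_rows --pt "40 0 0 0" --pt "40 0 0 0" --pt "40 0 0 0" --pt "40 0 0 0" --pt "40 0 0 0" --pt "0 0 0 0"

```text
t: 41.53
ee_pos: [600.1, -9.6, 252.4]
orientation: [-1.185, 1.261, 1.307]
ft_force: [-1.3, 0.1, -1.2]
width: 30.9
```

```bash
python3 - <<'E'
from h import *
x,y=st(-35,-142); go(x,y,150,88.5); print(ctrl.get_obs()["qpos"].round(3))
E
```

```text
t41.53 pos [600.1  -9.6 252.4] R [-0.995  0.096  0.005] jaw 91.9 | d_tool [106.3  39.2 -69.7] turn 0.060 rad q6 -1.64 F [-1.3  0.1 -1.2] w 30.9
[-0.035  0.401  1.594 -0.002  1.243 -1.639]
```

>>> send_rows --pt "-28 0 -4 0" --pt "-28 0 -4 0.02" --pt "-28 0 -4 0.02" --pt "-28 0 -4 0" --pt "-28 0 -4 0" --pt "-28 0 -4 0" --pt "-28 0 -4 0" --pt "-28 0 -4 0" --pt "-15 0 0 0"

```text
t: 42.28
ee_pos: [621.9, -37.9, 515.9]
orientation: [-1.159, 1.281, 1.282]
ft_force: [-0.3, 0.4, -0.2]
width: 30.8
```

>>> send_rows --pt "40 0 0 0" --pt "40 0 0 0" --pt "40 0 0 0" --pt "40 0 0 0" --pt "40 0 0 0" --pt "10 0 0 0"

```text
t: 42.78
ee_pos: [612.4, -35.8, 332.4]
orientation: [-1.185, 1.25, 1.251]
ft_force: [-0.2, 0.0, -0.5]
width: 30.9
```

>>> send_rows --pt "-28 0 -4 0" --pt "-28 0 -4 0.02" --pt "-28 0 -4 0" --pt "-28 0 -4 0" --pt "-28 0 -4 0" --pt "-28 0 -4 0" --pt "-28 0 -4 0" --pt "-28 0 -4 0" --pt "-15 0 0 0"

```text
t: 43.53
ee_pos: [621.8, -64.4, 604.1]
orientation: [-1.177, 1.254, 1.234]
ft_force: [-0.2, 0.4, -0.1]
width: 30.7
```

>>> send_rows --pt "40 0 0 0" --pt "40 0 0 0" --pt "40 0 0 0" --pt "40 0 0 0" --pt "40 0 0 0" --pt "10 0 0 0"

```text
t: 44.03
ee_pos: [620.7, -64.2, 425.9]
orientation: [-1.206, 1.221, 1.196]
ft_force: [-0.4, 0.5, -0.2]
width: 30.6
```

```bash
python3 - <<'E'
from h import *
x,y=st(-35,-142); go(x,y,150,88.5); print(ctrl.get_obs()["qpos"].round(3))
E
```

```text
t44.03 pos [620.7 -64.2 425.9] R [-1.    -0.    -0.008] jaw 89.3 | d_tool [276.   67.4 -14.8] turn 0.014 rad q6 -1.68 F [-0.4  0.5 -0.2] w 30.6
[-0.118  0.265  1.395 -0.008  1.481 -1.676]
```

>>> send_rows --pt "14 7 -2 0.014" --pt "14 7 -2 0" --pt "14 7 -2 0" --pt "14 7 -2 0" --pt "14 7 -2 0" --pt "14 7 -2 0" --pt "14 7 -2 0" --pt "14 7 0 0" --pt "14 5 0 0" --pt "14 0 0 0"

```text
t: 44.87
ee_pos: [573.7, -77.9, 320.2]
orientation: [-1.22, 1.201, 1.158]
ft_force: [0.1, -0.0, 1.0]
width: 30.9
```

>>> send_rows --pt "12 0 0 0" --pt "12 0 0 0" --pt "12 0 0 0" --pt "12 0 0 0" --pt "12 0 0 0" --pt "8 0 0 0" --pt "0 0 0 0"

```text
t: 45.45
ee_pos: [583.1, -79.1, 256.2]
orientation: [-1.226, 1.193, 1.15]
ft_force: [-1.0, 0.5, 0.5]
width: 30.9
```

```bash
python3 - <<'E'
from h import *
x,y=st(-35,-142); go(x,y,150,88.5)
w=grab("wrist"); crop(w,0,0,640,480,1,"w24");print(proj(w,[x,y,90]))
E
```

```text
t45.45 pos [583.1 -79.1 256.2] R [-0.999 -0.05  -0.013] jaw 88.7 | d_tool [104.6  35.1  -0.6] turn 0.004 rad q6 -1.70 F [-1.   0.5  0.5] w 30.9
[318.91739554 179.64115391]
```

View pics/w24.png

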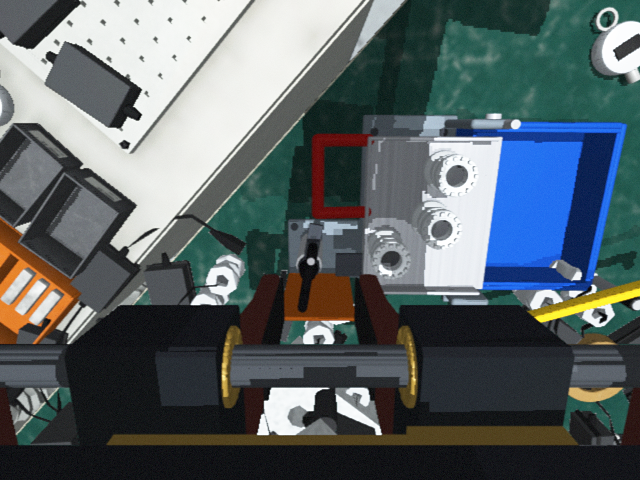

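>>> send_rows --pt "8 6 0 0" --pt "8 6 0 0" --pt "8 6 0 0" --pt "8 6 0 0" --pt "8 6 0 0" --pt "8 6 0 0" --pt "8 2 0 0" --pt "8 0 0 0" --pt "8 0 0 0" --pt "0 0 0 0"

```text
t: 46.33
ee_pos: [544.3, -79.4, 176.0]
orientation: [-1.227, 1.193, 1.149]
ft_force: [-1.0, -0.5, -0.2]
width: 31.0
```

```bash
python3 - <<'E'
from h import *
go(551.5,-80.5,74,88.5)
E
```

```text
t46.33 pos [544.3 -79.4 176. ] R [-0.999 -0.051 -0.014] jaw 88.7 | d_tool [102.2  -2.    0.5] turn 0.003 rad q6 -1.71 F [-1.  -0.5 -0.2] w 31.0
```

>>> send_rows --pt "10 0 0 0" --pt "10 0 0 0" --pt "10 0 0 0" --pt "10 0 0 0" --pt "10 0 0 0" --pt "0 0 0 0"

```text
t: 46.83
ee_pos: [548.6, -80.3, 120.6]
orientation: [-1.227, 1.192, 1.148]
ft_force: [-0.0, -0.2, -0.4]
width: 30.7
```

```bash
python3 - <<'E'
from h import *
go(551.5,-80.5,74,88.5)
w=grab("wrist"); crop(w,220,100,470,400,2,"w25")
E
```

```text
t46.83 pos [548.6 -80.3 120.6] R [-0.999 -0.052 -0.014] jaw 88.7 | d_tool [46.7 -0.5  0.6] turn 0.004 rad q6 -1.71 F [-0.  -0.2 -0.4] w 30.7
```

View pics/w25.png

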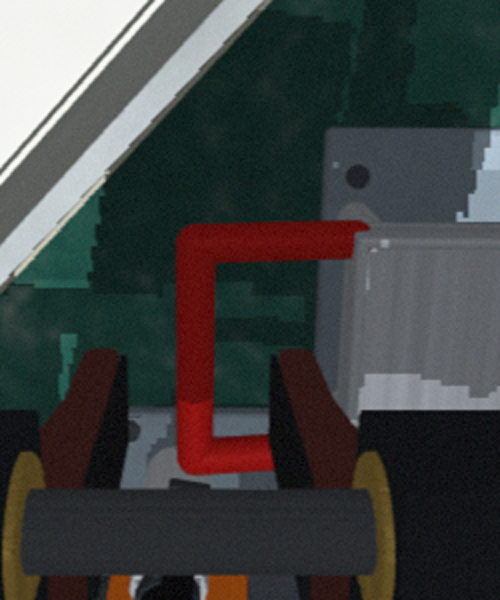

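>>> send_rows --pt "9 0 0 0" --pt "9 0 0 0" --pt "9 0 0 0" --pt "9 0 0 0" --pt "7 0 0 0" --pt "0 0 0 0"

```text
t: 47.38
ee_pos: [552.3, -81.3, 74.7]
orientation: [-1.229, 1.19, 1.146]
ft_force: [-0.7, 0.5, -0.4]
width: 30.6
```

>>> send_rows --pt "0 0 0 0" --pt "0 0 0 0" --pt "0 0 0 0" --pt "0 0 0 0" --pt "0 0 0 0" --pt "0 0 0 0" --pt "0 0 0 0" --fingers 0.02

```text
t: 47.97
ee_pos: [552.2, -82.0, 74.8]
orientation: [-1.23, 1.191, 1.146]
ft_force: [-1.3, 0.3, -1.8]
width: 9.4
```

```bash
cat >> h.py <<'E'
def tray(z0=85,tcp0=None):
    o,R=tool(); p=o["ee_pos"]; d=p[:2]-O; print("stand x %.1f y %.1f z %.1f"%(d@EX,d@EY,p[2]))
E
python3 - <<'E'
from h import *
go(551.5,-80.5,74,88.5); tray()
s=grab("scene"); crop(s,280,180,480,330,3.8,"s25")
E
```

```text
t47.97 pos [552.2 -82.   74.8] R [-0.998 -0.054 -0.015] jaw 88.7 | d_tool [0.7 0.8 1.5] turn 0.004 rad q6 -1.70 F [-1.3  0.3 -1.8] w 9.4
stand x -36.0 y -143.6 z 74.8
```

View pics/s25.png

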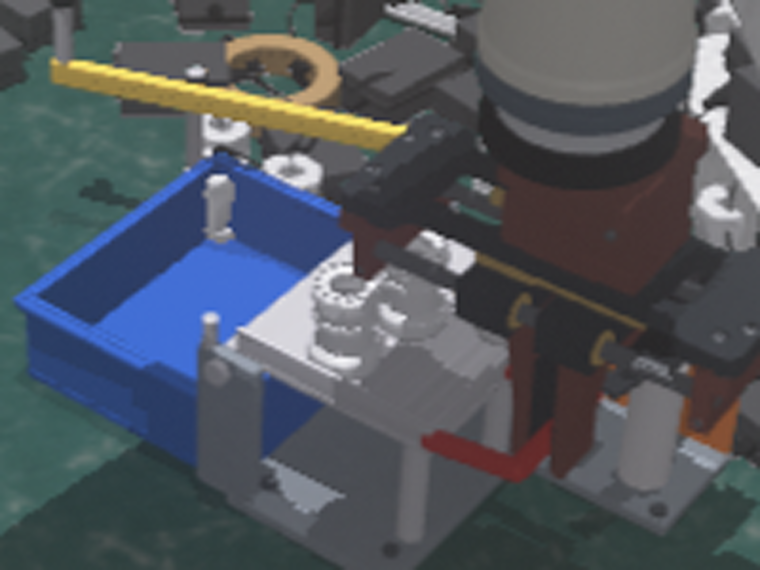

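>>> send_rows --pt "-10.5 0 1 0" --pt "-10.5 0 2 0" --pt "-10.3 0 2.7 0" --pt "-10.1 0 3.5 0"

```text
t: 48.35
ee_pos: [552.3, -72.2, 118.3]
orientation: [-1.232, 1.189, 1.142]
ft_force: [5.5, 2.4, -5.3]
width: 9.3
```

```bash
python3 - <<'E'
from h import *
go(551.5,-80.5,74,88.5); tray()
E
```

```text
t48.35 pos [552.3 -72.2 118.3] R [-0.998 -0.059 -0.016] jaw 88.7 | d_tool [44.3  3.3 -7.6] turn 0.003 rad q6 -1.69 F [ 5.5  2.4 -5.3] w 9.3
stand x -36.1 y -133.8 z 118.3
```

>>> send_rows --pt "-9.8 0 4 0" --pt "-9.5 0 4.8 0" --pt "-9 0 5.5 0" --pt "-8.6 0 6.2 0"

```text
t: 48.68
ee_pos: [553.0, -47.1, 160.9]
orientation: [-1.232, 1.181, 1.137]
ft_force: [7.9, 6.4, -10.8]
width: 9.3
```

```bash
python3 - <<'E'
from h import *
go(551.5,-80.5,74,88.5); tray()
s=grab("scene"); crop(s,280,160,480,310,3.8,"s26")
E
```

```text
t48.68 pos [553.  -47.1 160.9] R [-0.998 -0.066 -0.013] jaw 88.6 | d_tool [ 87.1   6.5 -32.3] turn 0.002 rad q6 -1.64 F [  7.9   6.4 -10.8] w 9.3
stand x -36.0 y -108.7 z 160.9
```

View pics/s26.png

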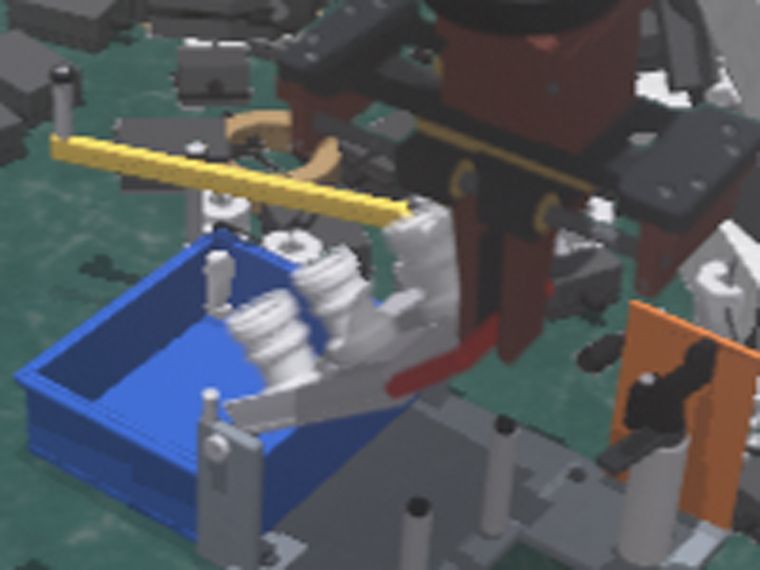

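>>> send_rows --pt "-4 0 4 0" --pt "-4 0 4 0" --pt "0 0 0 0" --pt "0 0 0 0" --pt "0 0 0 0" --pt "0 0 0 0"

```text
t: 49.23
ee_pos: [553.5, -33.1, 175.4]
orientation: [-1.235, 1.173, 1.135]
ft_force: [4.4, 1.7, -6.0]
width: 9.1
```

```bash
python3 - <<'E'
from h import *
go(551.5,-80.5,74,88.5); tray()
s=grab("scene"); crop(s,280,160,480,310,3.8,"s27")
E
```

```text
t49.23 pos [553.5 -33.1 175.4] R [-0.997 -0.072 -0.01 ] jaw 88.8 | d_tool [101.6   8.4 -46.4] turn 0.005 rad q6 -1.62 F [ 4.4  1.7 -6. ] w 9.1
stand x -35.9 y -94.7 z 175.4
```

View pics/s27.png

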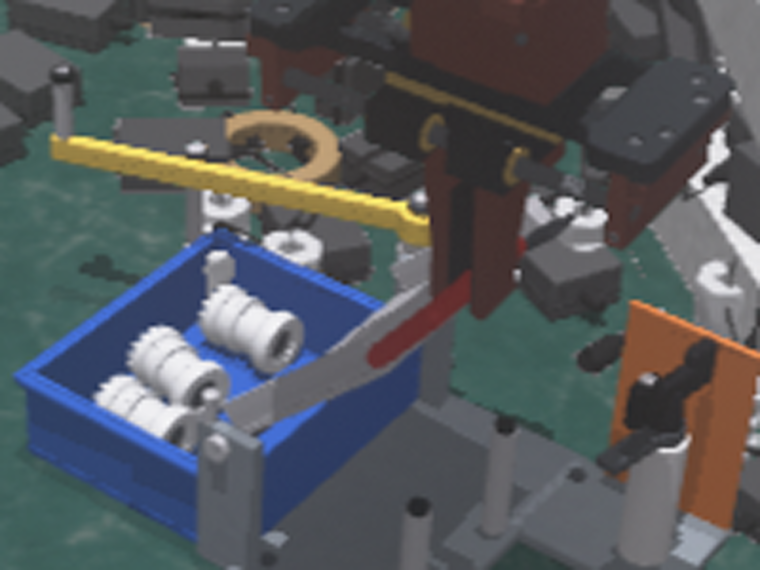

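>>> send_rows --pt "6 0 -5.5 0" --pt "7 0 -6 0" --pt "8 0 -6 0" --pt "9 0 -5.5 0" --pt "9.5 0 -5 0"

```text
t: 49.7
ee_pos: [552.7, -65.1, 134.6]
orientation: [-1.233, 1.178, 1.139]
ft_force: [-1.1, 2.5, 0.5]
width: 9.4
```

```bash
python3 - <<'E'
from h import *
go(551.5,-80.5,74,88.5); tray()
E
```

```text
t49.70 pos [552.7 -65.1 134.6] R [-0.998 -0.067 -0.011] jaw 88.8 | d_tool [ 60.5   5.  -14.8] turn 0.005 rad q6 -1.68 F [-1.1  2.5  0.5] w 9.4
stand x -35.9 y -126.7 z 134.6
```

>>> send_rows --pt "10 0 -4.5 0" --pt "10 0 -4 0" --pt "10 0 -3 0" --pt "10 0 -2.3 0" --pt "9 0 -1.2 0"

```text
t: 50.12
ee_pos: [552.1, -82.0, 77.4]
orientation: [-1.224, 1.183, 1.144]
ft_force: [-2.4, 6.6, 9.7]
width: 9.2
```

```bash
python3 - <<'E'
from h import *
go(551.5,-80.5,74,88.5); tray()
E
```

```text
t50.12 pos [552.1 -82.   77.4] R [-0.998 -0.059 -0.007] jaw 88.6 | d_tool [3.4 0.9 1.5] turn 0.001 rad q6 -1.72 F [-2.4  6.6  9.7] w 9.2
stand x -36.0 y -143.6 z 77.4
```

>>> send_rows --pt "2 0 0 0" --pt "0 0 0 0"

```text
t: 50.28
ee_pos: [552.7, -82.0, 75.4]
orientation: [-1.224, 1.183, 1.144]
ft_force: [-7.5, 3.5, 14.4]
width: 9.2
```

>>> send_rows --pt "0 0 0 0" --pt "0 0 0 0" --pt "0 0 0 0" --pt "0 0 0 0" --fingers 0.33

```text
t: 50.62
ee_pos: [555.3, -83.1, 74.5]
orientation: [-1.229, 1.18, 1.141]
ft_force: [-0.6, -0.3, -0.2]
width: 28.4
```

>>> send_rows --pt "-6 0 0 0" --pt "-12 0 0 0" --pt "-20 0 0 0" --pt "-25 0 0 0" --pt "-25 0 0 0" --pt "-25 0 0 0" --pt "0 0 0 0"

```text
t: 51.2
ee_pos: [547.4, -82.2, 194.2]
orientation: [-1.229, 1.182, 1.143]
ft_force: [1.0, -0.2, 1.0]
width: 29.0
```

```bash
python3 - <<'E'
from h import *
go(631.4,-89.5,180,78.7)
s=grab("scene"); crop(s,210,180,490,340,2.8,"s28")
E
```

```text
t51.20 pos [547.4 -82.2 194.2] R [-0.998 -0.061 -0.01 ] jaw 88.7 | d_tool [ 19.3 -83.1  -5.3] turn 0.175 rad q6 -1.72 F [ 1.  -0.2  1. ] w 29.0
```

View pics/s28.png

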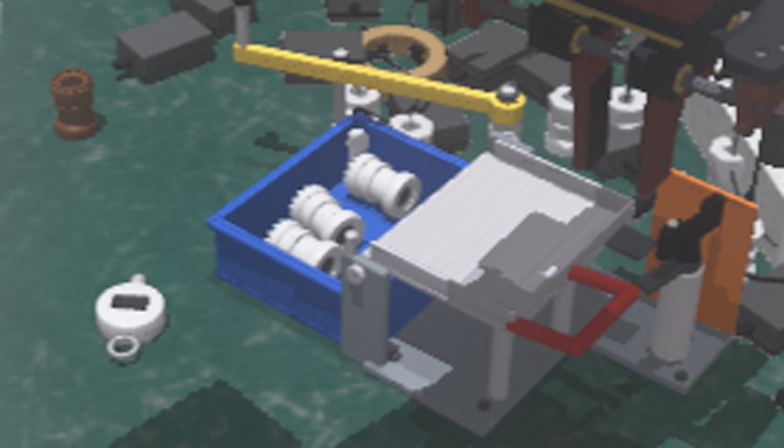

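>>> send_rows --pt "0 -11 -1 0.06" --pt "0 -11 -1 0.06" --pt "0 -11 0 0.055" --pt "0 -11 0 0" --pt "0 -11 0 0" --pt "0 -11 0 0" --pt "0 -8 0 0" --pt "0 0 0 0" --fingers 0.25

```text
t: 51.92
ee_pos: [619.4, -95.4, 193.7]
orientation: [-1.091, 1.26, 1.021]
ft_force: [-0.9, 0.7, -0.1]
width: 21.9
```

```bash
python3 - <<'E'
from h import *
go(631.4,-89.5,150,78.7)
w=grab("wrist"); crop(w,170,50,470,400,1.7,"w29"); a=np.radians(168.7)
print([proj(w,[631.4+e*np.cos(a),-89.5+e*np.sin(a),z]) for e,z in((0,111),(-28,119),(28,119))])
E
```

```text
t51.92 pos [619.4 -95.4 193.7] R [-0.998 -0.055  0.001] jaw 78.6 | d_tool [44.2 -8.1  8.1] turn -0.001 rad q6 -1.54 F [-0.9  0.7 -0.1] w 21.9
[array([331.39073923, 260.03204074]), array([331.38998391, 305.14519566]), array([332.2185461 , 220.76185412])]
```

View pics/w29.png

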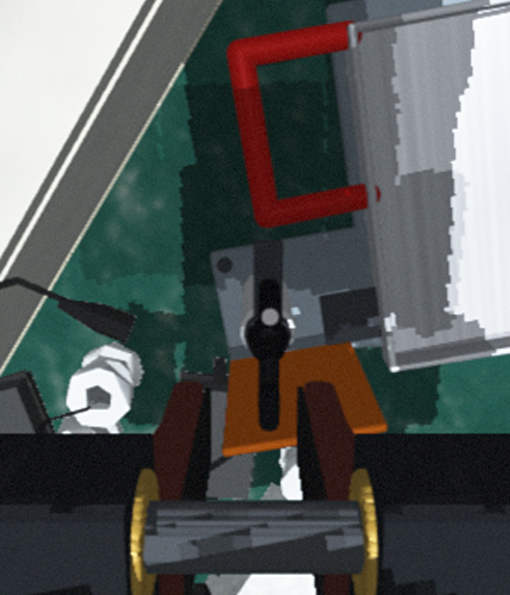

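>>> send_rows --pt "8 -4 3 0" --pt "8 -4 3 0" --pt "8 0 0 0" --pt "8 0 0 0" --pt "0 0 0 0"

```text
t: 52.38
ee_pos: [627.7, -90.2, 157.1]
orientation: [-1.09, 1.262, 1.025]
ft_force: [-0.5, 0.2, -1.2]
width: 21.8
```

```bash
python3 - <<'E'
from h import *
go(630,-91.7,101,78.7)
w=grab("wrist"); crop(w,170,50,470,400,1.7,"w30"); a=np.radians(168.7)
print([proj(w,[630+e*np.cos(a),-91.7+e*np.sin(a),z]) for e,z in((0,111),(-28,119),(28,119))])
E
```

```text
t52.38 pos [627.7 -90.2 157.1] R [-0.999 -0.05   0.001] jaw 78.7 | d_tool [56.2  0.3 -1.1] turn 0.000 rad q6 -1.53 F [-0.5  0.2 -1.2] w 21.8
[array([316.85355072, 269.15043488]), array([316.81058227, 321.99195113]), array([316.77323589, 223.21278007])]
```

View pics/w30.png

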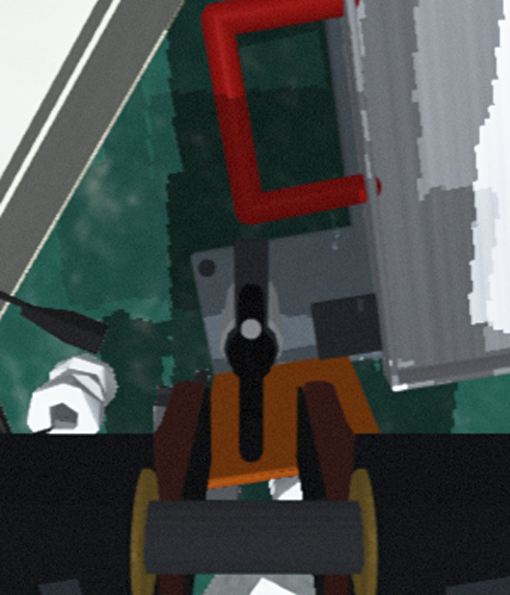

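>>> send_rows --pt "8 0 -1 0" --pt "8 0 0 0" --pt "8 0 0 0" --pt "8 0 0 0" --pt "8 0 0 0" --pt "8 0 0 0" --pt "6 0 0 0" --pt "0 0 0 0"

```text
t: 53.1
ee_pos: [630.1, -92.0, 98.0]
orientation: [-1.09, 1.262, 1.025]
ft_force: [-0.8, -0.8, -0.6]
width: 21.9
```

>>> send_rows --pt "0 0 0 0" --pt "0 0 0 0" --pt "0 0 0 0" --pt "0 0 0 0" --pt "0 0 0 0" --fingers 0.02

```text
t: 53.52
ee_pos: [629.8, -91.5, 97.2]
orientation: [-1.089, 1.263, 1.026]
ft_force: [1.9, 0.4, -3.8]
width: 11.1
```

```bash
python3 - <<'E'
from h import *
go(630,-91.7,101,-1.5)
E
```

```text
t53.52 pos [629.8 -91.5  97.2] R [-0.999 -0.049  0.001] jaw 78.7 | d_tool [-3.8 -0.4 -0.1] turn 1.400 rad q6 -1.54 F [ 1.9  0.4 -3.8] w 11.1
```

>>> send_rows --pt "-4.5 0 0 0" --pt "0 0 0 0" --fingers 0.2

```text
t: 53.68
ee_pos: [629.9, -91.6, 102.6]
orientation: [-1.09, 1.262, 1.026]
ft_force: [-0.1, -0.1, -0.1]
width: 17.1
```

>>> send_rows --pt "0 0 0 0" --pt "0 0 0 0" --pt "0 0 0 0" --pt "0 0 0 0" --pt "0 0 0 0" --fingers 0.02

```text
t: 54.1
ee_pos: [630.6, -91.6, 103.8]
orientation: [-1.09, 1.261, 1.024]
ft_force: [-0.4, -0.0, -0.8]
width: 7.7
```

Gripped on the wing (7.7 mm). Turn back clockwise.

>>> send_rows --pt "0 0 0 0.11" --pt "0 0 0 0.11" --pt "0 0 0 0.11" --pt "0 0 0 0.11" --pt "0 0 0 0.11"

```text
t: 54.52
ee_pos: [631.1, -90.7, 103.8]
orientation: [-0.647, 1.432, 0.602]
ft_force: [1.3, 2.2, -1.1]
width: 7.7
```

```bash
python3 - <<'E'
from h import *
go(632,-90,101.7,-1.5)
E
```

```text
t54.52 pos [631.1 -90.7 103.8] R [-0.999 -0.043  0.03 ] jaw 46.1 | d_tool [ 2.2 -0.1  1. ] turn 0.831 rad q6 -0.97 F [ 1.3  2.2 -1.1] w 7.7
```

>>> send_rows --pt "0 0 0 0.11" --pt "0 0 0 0.11" --pt "0 0 0 0.11" --pt "0 0 0 0.11" --pt "0 0 0 0.11" --pt "0 0 0 0.11" --pt "0 0 0 0.11"

```text
t: 55.1
ee_pos: [632.7, -90.0, 103.8]
orientation: [-0.006, 1.516, -0.009]
ft_force: [1.1, 0.2, -1.2]
width: 7.9
```

```bash
python3 - <<'E'
from h import *
go(632,-90,101.7,-1.5); print(ctrl.get_obs()["moment"])
E
```

```text
t55.10 pos [632.7 -90.  103.8] R [-0.998 -0.009  0.055] jaw -0.1 | d_tool [ 2.1  0.  -0.8] turn 0.024 rad q6 -0.16 F [ 1.1  0.2 -1.2] w 7.9
[-0.24805384 -0.00181063  0.09361978]
```

>>> send_rows --pt "0 0 0 0.04" --pt "0 0 0 0"

```text
t: 55.27
ee_pos: [632.8, -90.0, 103.8]
orientation: [0.031, 1.516, -0.045]
ft_force: [0.2, 0.1, -0.4]
width: 7.6
```

>>> send_rows --pt "0 0 0 0" --pt "0 0 0 0" --pt "0 0 0 0" --pt "0 0 0 0" --fingers 0.2

```text
t: 55.6
ee_pos: [633.1, -90.2, 104.3]
orientation: [0.027, 1.515, -0.041]
ft_force: [-0.8, 0.0, 0.4]
width: 17.7
```

>>> send_rows --pt "-5 0 0 0" --pt "-8 0 0 0" --pt "-12 0 0 0" --pt "-15 0 0 0" --pt "-20 0 0 0" --pt "-25 0 0 0" --pt "-25 0 0 0" --pt "0 0 0 0"

```text
t: 56.27
ee_pos: [626.2, -89.2, 224.1]
orientation: [0.026, 1.515, -0.04]
ft_force: [0.9, -0.9, 0.6]
width: 17.2
```

```bash
python3 - <<'E'
from h import *
th=1.235; q=PV+190*(-np.cos(th)*EX+np.sin(th)*EY); print("pin",q)
go(*q,215,88.5-np.degrees(th))
s=grab("scene"); crop(s,210,180,490,340,2.8,"s31")
E
```

```text
pin [633.10827539 255.26559955]
t56.27 pos [626.2 -89.2 224.1] R [-0.998 -0.008  0.055] jaw -2.4 | d_tool [  5.9 344.5  -8.1] turn -0.352 rad q6 -0.12 F [ 0.9 -0.9  0.6] w 17.2
```

View pics/s31.png

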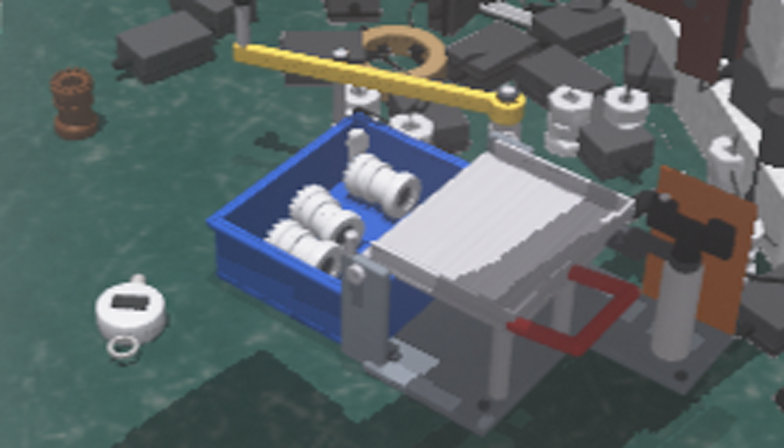

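>>> send_rows --pt "0 15 0 -0.04" --pt "0 18 0 -0.04" --pt "0 18 0 -0.04" --pt "0 18 0 -0.04" --pt "0 18 0 -0.04" --pt "0 18 0 -0.04" --pt "0 18 0 -0.04" --pt "0 18 0 -0.04" --pt "0 18 0 -0.03" --pt "0 18 0 0" --fingers 0.27

```text
t: 57.15
ee_pos: [591.5, 96.0, 210.9]
orientation: [-0.277, 1.516, 0.251]
ft_force: [0.0, 0.1, -0.1]
width: 23.4
```

```bash
python3 - <<'E'
from h import *
go(633.1,255.3,200,17.7)
E
```

```text
t57.15 pos [591.5  96.  210.9] R [-0.999 -0.023  0.035] jaw 19.4 | d_tool [ 10.9 136.7  91.7] turn 0.030 rad q6 -0.18 F [ 0.   0.1 -0.1] w 23.4
```

>>> send_rows --pt "0 14 9 0.03" --pt "0 15 10 0" --pt "0 15 10 0" --pt "0 15 10 0" --pt "0 15 10 0" --pt "0 15 10 0" --pt "0 15 10 0" --pt "0 14 10 0" --pt "0 8 6 0" --pt "0 0 0 0"

```text
t: 57.98
ee_pos: [619.9, 259.9, 196.9]
orientation: [-0.273, 1.541, 0.247]
ft_force: [0.0, 0.4, -0.1]
width: 23.5
```

```bash
python3 - <<'E'
from h import *
go(633.1,255.3,170,17.7)
w=grab("wrist"); crop(w,0,0,640,480,1,"w32");print(proj(w,[633.1,255.3,137]))
t=grab("top"); crop(t,210,130,410,280,3.5,"t32")
E
```

```text
t57.98 pos [619.9 259.9 196.9] R [-1.    -0.019  0.011] jaw 19.0 | d_tool [27.2 -8.2 10.7] turn 0.023 rad q6 0.07 F [ 0.   0.4 -0.1] w 23.5
[337.94143893 272.95009989]
```

View pics/w32.png

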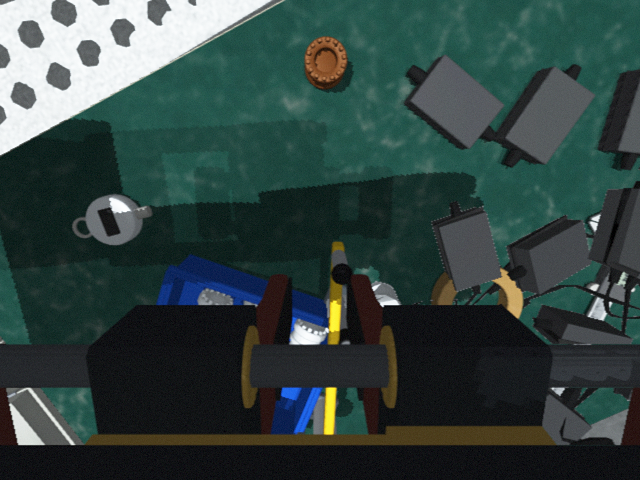

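>>> send_rows --pt "6 -4 6 0.02" --pt "6 -4 6 0" --pt "8 0 0 0" --pt "8 0 0 0" --pt "0 0 0 0"

```text
t: 58.5
ee_pos: [634.7, 249.3, 166.1]
orientation: [-0.254, 1.545, 0.225]
ft_force: [-0.5, 0.4, -0.4]
width: 23.7
```

```bash
python3 - <<'E'
from h import *
go(635.3,256,106,17.7)
w=grab("wrist"); crop(w,220,100,470,400,2,"w33");print((proj(w,[635.3,256,137])-[220,100])*2)
E
```

```text
t58.50 pos [634.7 249.3 166.1] R [-1.    -0.02   0.009] jaw 17.5 | d_tool [59.9  7.4  2.1] turn -0.003 rad q6 0.07 F [-0.5  0.4 -0.4] w 23.7
[210.76301108 330.90121623]
```

View pics/w33.png

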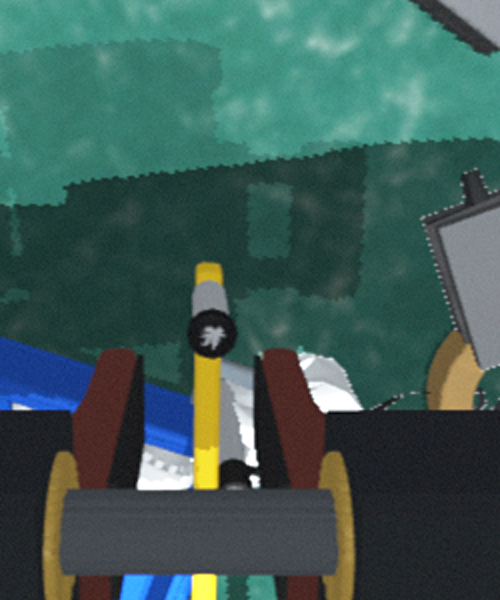

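>>> send_rows --pt "8 3 1 0" --pt "8 3 1 0" --pt "9 1 0 0" --pt "9 0 0 0" --pt "9 0 0 0" --pt "9 0 0 0" --pt "5 0 0 0" --pt "0 0 0 0"

```text
t: 59.22
ee_pos: [634.8, 256.3, 102.9]
orientation: [-0.254, 1.546, 0.226]
ft_force: [-0.6, -0.8, -1.3]
width: 23.4
```

```bash
python3 - <<'E'
from h import *
gate(); go(635.3,256,106,17.7)
E
```

```text
theta_tcp 1.245 r 190.5 z 102.9 jaw 17.5 want 17.2 (turn 0.007) F [-0.6 -0.8 -1.3] [-1.    -0.02   0.009]
t59.22 pos [634.8 256.3 102.9] R [-1.    -0.02   0.009] jaw 17.5 | d_tool [-3.1 -0.5  0.4] turn -0.003 rad q6 0.08 F [-0.6 -0.8 -1.3] w 23.4
```

>>> send_rows --pt "-4 -0.5 -10 -0.05" --pt "0 -0.5 -12 -0.063" --pt "0 -0.5 -12 -0.063" --pt "0 -0.5 -12 -0.063" --pt "0 -0.5 -12 -0.063" --pt "0 -0.5 -12 -0.063" --pt "0 -0.5 -12 -0.063"

```text
t: 59.8
ee_pos: [566.0, 215.9, 106.6]
orientation: [-0.603, 1.475, 0.572]
ft_force: [0.9, 0.5, -1.2]
width: 24.0
```

```bash
python3 -c "from h import *;gate()"
```

```text
theta_tcp 0.821 r 188.9 z 106.6 jaw 43.2 want 41.4 (turn 0.030) F [ 0.9  0.5 -1.2] [-1.    -0.023  0.006]
```

>>> send_rows --pt "0 -0.3 -12 -0.05" --pt "0 -0.3 -12 -0.05" --pt "0 -0.3 -12 -0.06" --pt "0 -0.3 -12 -0.063" --pt "0 -0.3 -12 -0.063" --pt "0 -0.3 -12 -0.063"

```text
t: 60.3
ee_pos: [522.3, 158.3, 108.4]
orientation: [-0.888, 1.371, 0.851]
ft_force: [0.4, 1.2, -1.4]
width: 23.7
```

```bash
python3 -c "from h import *;gate()"
```

```text
theta_tcp 0.436 r 188.5 z 108.4 jaw 64.2 want 63.5 (turn 0.012) F [ 0.4  1.2 -1.4] [-1.    -0.028  0.003]
```

>>> send_rows --pt "0 -0.3 -12 -0.06" --pt "0 -0.3 -12 -0.06" --pt "0 -0.3 -12 -0.063" --pt "0 -0.3 -12 -0.063" --pt "0 -0.3 -12 -0.063" --pt "0 -0.3 -11 -0.06"

```text
t: 60.8
ee_pos: [503.5, 88.3, 110.6]
orientation: [-1.184, 1.219, 1.139]
ft_force: [-0.2, 1.6, -0.0]
width: 23.7
```

```bash
python3 -c "from h import *;gate()"
```

```text
theta_tcp 0.048 r 188.0 z 110.6 jaw 86.5 want 85.7 (turn 0.014) F [-0.2  1.6 -0. ] [-0.999 -0.031 -0.006]
```

>>> send_rows --pt "0 0 -7 -0.03" --pt "0 0 -6 -0.02" --pt "0 0 -3 0"

```text
t: 61.05
ee_pos: [503.1, 70.4, 111.6]
orientation: [-1.225, 1.194, 1.177]
ft_force: [-0.3, 2.3, -0.7]
width: 23.9
```

```bash
python3 -c "from h import *;gate()"
```

```text
theta_tcp -0.047 r 188.0 z 111.6 jaw 89.6 want 91.2 (turn -0.027) F [-0.3  2.3 -0.7] [-0.999 -0.032 -0.007]
```

>>> send_rows --pt "0 0 -2.5 0" --pt "0 0 -1.5 0"

```text
t: 61.22
ee_pos: [503.0, 70.1, 111.6]
orientation: [-1.215, 1.191, 1.176]
ft_force: [-0.4, 13.5, -5.8]
width: 23.8
```

At the stop (13.5 N). Back off, lift clear, and check.

>>> send_rows --pt "0 0 4 0" --pt "0 0 1 0" --pt "-10 0 0 0" --pt "-15 0 0 0" --pt "-25 0 0 0" --pt "-25 0 0 0" --pt "-25 0 0 0" --pt "-25 0 0 0" --pt "-10 0 0 0" --pt "0 0 0 0"

```text
t: 62.05
ee_pos: [498.7, 75.2, 257.9]
orientation: [-1.215, 1.192, 1.172]
ft_force: [-0.1, 0.2, 0.4]
width: 23.4
```

>>> send_rows --pt "-10 20 0 0" --pt "-10 20 0 0" --pt "-10 20 0 0" --pt "-10 10 0 0" --pt "0 0 0 0" --pt "0 0 0 0" --pt "0 0 0 0" --pt "0 0 0 0"

```text
t: 62.72
ee_pos: [425.2, 75.1, 296.5]
orientation: [-1.216, 1.192, 1.167]
ft_force: [-0.7, 0.2, 0.1]
width: 23.8
```

```bash
python3 - <<'E'
from h import *
go(400,70,250,88.5)
s=grab("scene"); crop(s,210,180,490,340,2.8,"s40"); t=grab("top"); crop(t,170,130,450,310,2.8,"t40")
for u,v in [(187,163),(281,282)]: print(bydepth(t,u,v).round(1))
E
```

```text
t62.72 pos [425.2  75.1 296.5] R [-0.999 -0.038 -0.003] jaw 89.0 | d_tool [45.6 26.8 -5.4] turn 0.009 rad q6 -1.40 F [-0.7  0.2  0.1] w 23.8
[695.9 385.7  22.8]
[452.1 198.4  22.1]
```

View pics/s40.png

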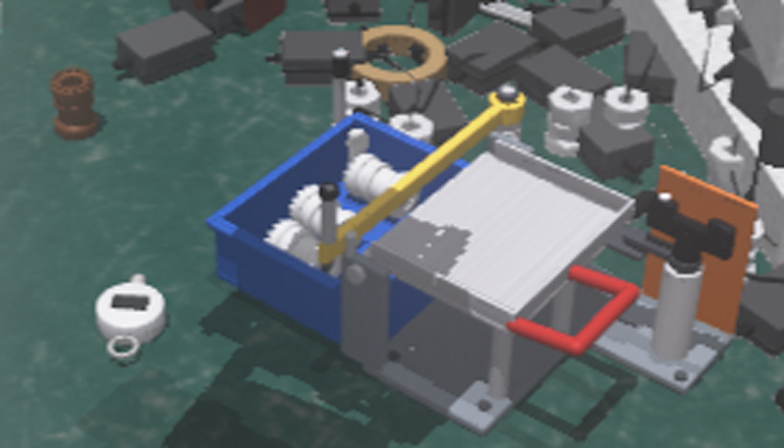

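View pics/t40.png

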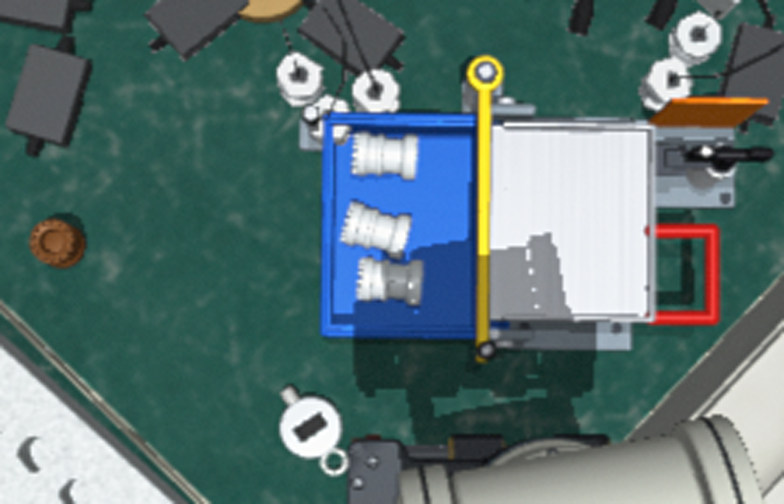

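```bash
python3 - <<'E'
from h import *
t=grab("top"); crop(t,385,150,450,250,8,"z9")
g=t["img"].astype(int).sum(2)[178:192,412:452]
for im in (np.load("top0.npy",allow_pickle=True).item()["img"],t["img"]):
  m=np.zeros((480,640),bool); m[175:195,425:450]=True; m&=im.max(2)<45
  v,u=np.nonzero(m); l=cv2.fitLine(np.stack([u,v],1).astype(np.float32),cv2.DIST_HUBER,0,.01,.01).ravel(); print(len(u),np.arctan2(l[1],l[0]),u.min(),u.max())
E
```

```text
104 -0.14499389 425 445
105 -0.1553821 425 445
```

View pics/z9.png

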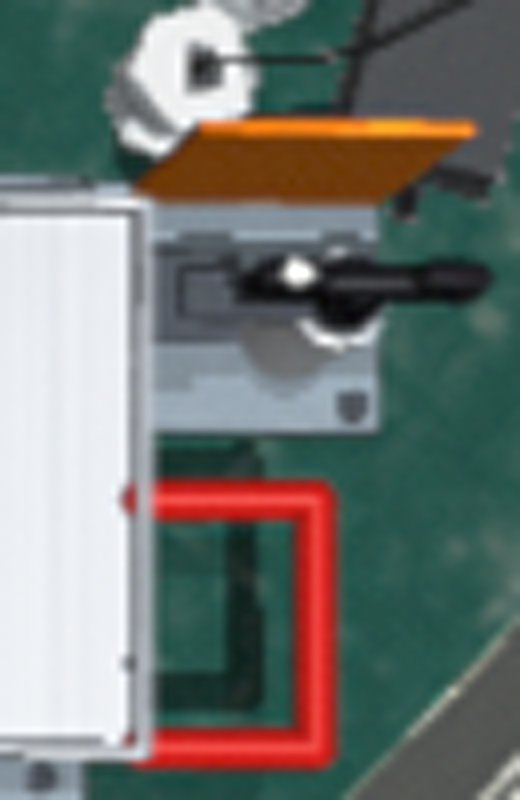

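The knob, panel, tray and handle look the same as in the first picture (wing line −0.155 rad now, −0.145 rad then). Handing in.

```bash
python3 -c "
from workcell import ctrl
print(ctrl.close_job())"
```

```text
the job is handed in; nothing more can be done
None
```

I set the three white couplings on the latched tray, turned the knob to its stop, opened the gate to its stop and tipped the tray to about 0.83 rad. All three slid into the blue bin. I then lowered the tray, latched the knob, shut the gate and handed the job in at about 63 s.

**Last checks before handing in:**
- **Couplings:** all three lie in the bin.
- **Tray:** down, by eye unchanged from the start picture.
- **Knob:** the wing line differs from the start picture by about 0.01 rad.
- **Gate:** pushed to its stop at 13.5 N; the pin is within about 1 pixel of where it began.
- **Bystanders:** the adapter box and the hand counter read within about 4 mm of their start readings, which is depth-camera noise.
- **Robot:** the arm was clear of everything. The orange panel was not touched in any picture or force reading I took.

**What went wrong or disagreed:**
- **Coupling knocked:** one coupling was knocked about 40 mm across the tray after I placed it. It stayed on the tray, so I left it there and set the third one clear of the others.
- **Knob grip:** my first grip on the knob caught its hub instead of the wing, both when unlatching and when latching. I raised the fingers and gripped again each time.
- **Tool lean:** the tool leaned by up to 0.12 rad during fast moves. I took that out with free up-and-down moves.
- **Scene camera:** it read a few mm off the top camera at first, so I relied on the top and wrist views for positions.

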